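# Clear the seal corner at the end of a shift

### The arm

A 6-joint arm with a two-finger parallel gripper is mounted at the origin on the work surface. World frame = base frame: x ahead of the robot, y to its left, z up, the work surface at z = 0. Lengths are in mm, angles in degrees, forces in N, time in s.
With the tool pointing down it reaches from about 350 to 850 mm from the base axis. Payload 8.1 kg.
Tool frame: the origin (TCP) lies on the centre line of the jaws, within the pads' length; the fingertips stand 14 mm ahead of it and the grasp point (between the pads) lies 5 mm behind it; z points along the fingers, y is the line along which they close (so a half turn about z gives the same grasp; the last joint's range is limited). The gripper opens to 85 mm and grips with 20 to 120 N. Pads are 22 mm wide; open, the fingers measure 114 mm over their backs; the gripper's body (76 mm by 85 mm) begins 54 mm behind the grasp point. The pads swing forward as they close: fully open they stand 13 mm farther back than shut.
Start: joints at [-81.039, 7.471, 85.268, -0, 87.261, -4.893], TCP at [143.691, -582.545, 245.292] pointing down, gripper open.
Joint ranges: [-169.43, 169.43], [-51.17, 129.36], [1.28, 143.12], [-76.62, 256.62], [0, 156.53], [-152.29, 152.29]. Speed limits (degrees/s): [136.94, 136.94, 159.86, 180, 180, 180].

### API

Orientations are given as [roll, pitch, yaw] about the fixed x, y, z axes, in that order (R = Rz(yaw) Ry(pitch) Rx(roll)).
In Python, from bench import sense, snapshot, camera_info, hand_in gives the robot as it stands. The module is installed in compiled form; this text tells all that it offers.
- The arm moves only by the tool apply_moves, never from a script. Its argument "deltas" is a list of rows, each a list of 7 numbers: the shift along the tool's x, y, z scaled (see below), then the turn, a rotation vector about the tool's x, y, z scaled (see below), then the opening, from 0 (shut) to 1 (fully open). In form: [[dx, dy, dz, ax, ay, az, claw], ...]. A call has 1 to 8 rows; each row shifts and turns the commanded pose from where the row before left it, along the tool's axes as they then stand; what a row does not reach is not made up. The controller multiplies each number of a shift by 0.03 m and each number of a turn by 0.08 rad. A row lasts 1/8 s, in which the tool goes at most 62.5 mm and 10.7 degrees, less where a joint would pass 70% of its speed; a pose out of reach is approached as far as the arm can. A call with a number of a shift or a turn outside -1 to 1 is refused whole. A call with a gripper value outside its range is refused whole. The fingers move at their own pace and stop on an object; "grip_force" is the grip in N (left out, the last holds). Time passes only in rows, so rows that do not move let the fingers close. It gives the time, the measured TCP pose, the force, the opening and the grip force at its end, in the units of the state.
- sense(): the state, without advancing time (a new reading comes with each control period).
- snapshot(name): name is "scene" or "top"; returns the picture (400x640x3 uint8, red, green, blue); there is no depth.
- camera_info(name): a dict with "vertical_fov" (degrees; the focal length in pixels is half the picture's height over the tangent of half this angle, whatever the lens; pixels are square), "cx", "cy" (the principal point, pixels), "origin" and "rotation" of the camera in the world. Camera axes: x right, y up, looking along -z (the intrinsics and any distortion apply to the point x, -y, -z); pixel columns grow to the right and rows downward; lengths in mm; the calibration is good to about 2 mm. A picture is of the moment at which its call begins. camera_info takes no time and is no camera call.
- hand_in(): hands the job in; it is judged then, once.
The state is a dict: "time": time; "joint_pos": joint angles; "qd": joint speeds; "joint_efforts": joint torques, N m; "tool_pos": TCP position; "tcp_rot": TCP orientation; "ft_force": force on the tool from outside, world axes, zero at the start; "wrist_torque": the same for the moment, N m; "finger_gap": finger opening in mm; "grip_force": force on a finger pad.
Only numpy, scipy, OpenCV 4.12 (cv2) and the standard library are available. Lean on these libraries where they do the work, as an engineer would, in place of code of your own. Each camera call takes 0.05 s, during which the arm holds its last target. There are 200 camera calls.

### The job

Clear the corner at the end of the shift: pull the drawer open by its handle, lay the magnifier and the orange marker inside it and push the drawer fully shut, and hang every small handled seal tin that is standing on the worktop by its handle on the rack, each on a hook of its own. The tins may be hung before or after the drawer work; leave everything else where it is.

Things in the scene. Friction and masses are not known exactly. Their poses are not given: they have to be found in the camera images.
- tin0: squat round tin (may be absent), 60 mm across; origin under its centre, lid top at z = 62 mm, 120 mm tall with its rigid upright handle: two flat vertical legs (12 mm wide along x, from the lid up to z = 106 mm), outer faces 46 mm apart along y (38 mm inside), joined by a slightly peaked 6 mm round bar, its underside at z = 114 mm in the middle. The opening looks along x. About 160 g
- tin1: squat round tin (may be absent), 60 mm across; origin under its centre, lid top at z = 62 mm, 120 mm tall with its rigid upright handle: two flat vertical legs (12 mm wide along x, from the lid up to z = 106 mm), outer faces 46 mm apart along y (38 mm inside), joined by a slightly peaked 6 mm round bar, its underside at z = 114 mm in the middle. The opening looks along x. About 160 g
- tin2: squat round tin (may be absent), 60 mm across; origin under its centre, lid top at z = 62 mm, 120 mm tall with its rigid upright handle: two flat vertical legs (12 mm wide along x, from the lid up to z = 106 mm), outer faces 46 mm apart along y (38 mm inside), joined by a slightly peaked 6 mm round bar, its underside at z = 114 mm in the middle. The opening looks along x. About 160 g
- tin3: squat round tin (may be absent), 60 mm across; origin under its centre, lid top at z = 62 mm, 120 mm tall with its rigid upright handle: two flat vertical legs (12 mm wide along x, from the lid up to z = 106 mm), outer faces 46 mm apart along y (38 mm inside), joined by a slightly peaked 6 mm round bar, its underside at z = 114 mm in the middle. The opening looks along x. About 160 g
- hook0 (a point): seat of hook 0 of 4 (85 mm apart along y, 0 at the +y end) on a fixed steel rack: top of the 8 mm rod at its lowest point, 240 mm up. x points along the hook from its tip to the rack's crossbar (65 mm behind the seat, 14 mm thick, centre 250 mm up), z up. The tip, towards the robot, lies 23 mm out at -x and its top 17 mm above the seat
- hook1 (a point): seat of hook 1 of 4 (85 mm apart along y, 0 at the +y end) on a fixed steel rack: top of the 8 mm rod at its lowest point, 240 mm up. x points along the hook from its tip to the rack's crossbar (65 mm behind the seat, 14 mm thick, centre 250 mm up), z up. The tip, towards the robot, lies 23 mm out at -x and its top 17 mm above the seat
- hook2 (a point): seat of hook 2 of 4 (85 mm apart along y, 0 at the +y end) on a fixed steel rack: top of the 8 mm rod at its lowest point, 240 mm up. x points along the hook from its tip to the rack's crossbar (65 mm behind the seat, 14 mm thick, centre 250 mm up), z up. The tip, towards the robot, lies 23 mm out at -x and its top 17 mm above the seat
- hook3 (a point): seat of hook 3 of 4 (85 mm apart along y, 0 at the +y end) on a fixed steel rack: top of the 8 mm rod at its lowest point, 240 mm up. x points along the hook from its tip to the rack's crossbar (65 mm behind the seat, 14 mm thick, centre 250 mm up), z up. The tip, towards the robot, lies 23 mm out at -x and its top 17 mm above the seat
- cab: fixed grey one-drawer cabinet 230 x 260 x 100 mm (x, y, z); origin at the centre of its underside; the front looks to its -x
- cab_drawer0 (a joint): how far the drawer is pulled out along the cabinet's -x, m: 0 shut, 0.157 fully open; starts shut or up to 20 mm ajar
- cab_drawer0_handle (a point): middle of the drawer's bar handle: steel bar 11 mm thick, 120 mm long along y, 35 mm in front of the drawer's face, 62 mm above the table, 38 mm below the cabinet's top. Axes as the cabinet's
- drawer_floor (a point): centre of the drawer's inner floor, 22 mm above the table; the inside measures 185 mm along x, 218 mm along y, walls 56 mm high, front panel to 89 mm above the table. It lies 149 mm behind (+x) the handle. Axes as the cabinet's
- magnifier: hand magnifier in a black plastic frame lying flat: handle 78 mm long along its x, 18 mm wide, 14 mm thick, round lens frame 60 mm across, 12 mm thick centred at x = +62 mm. Origin on the underside, in the handle, 4 mm from its middle on the lens side; whole thing from x = -43 to +92 mm. 70 g
- marker: stubby orange marker pen with a black cap, lying down along its x axis, 75 mm long, 24 mm thick (it does not roll); origin under its middle. 30 g
- pen_cup: clear acrylic pen cup, 66 mm square, 99 mm tall (pens to 135 mm); origin at the centre of its underside. A bystander: leave it alone
- tall_canister: tall tin canister WITHOUT a handle, 76 mm across, 172 mm tall, knurled lid; origin at the centre of its underside. A bystander: leave it alone
- key_ring: brass key ring with two long flat keys, lying flat, 4 mm thick; origin at the ring's centre, keys reach 73 mm towards its +x. A bystander: leave it alone
- parcel_a: cardboard parcel 160 x 120 x 60 mm; origin at the centre of its underside. A bystander: leave it alone
- parcel_b: cardboard parcel 110 x 90 x 50 mm; origin at the centre of its underside. A bystander: leave it alone

How it is judged:
By the outcome, as a careful person would: the job done as asked, in the order asked, and still so for the second after the job is handed in, with the robot touching nothing.
Of tin0, tin1, tin2, tin3 only 2 to 4 are there at a start; the rules pass over those that are not, and their reading is None.
At some moment in a run one of tin0, tin1, tin2, tin3, magnifier may be knocked a few centimetres aside while the robot is not near it.
It also fails if it takes over 210 s, if anything falls off the work surface, if the arm or the gripper's body presses on something with over 40 N, if the wrist force passes 120 N, or if a joint passes its speed limit or range.

## Working session

There is one attempt and no reset: what is moved stays moved. The work goes in short steps, Python scripts to look and compute and a tool call to move; the robot and the scene stay as the last step left them, time stands still between calls to the robot, and variables do not carry over. Pictures are saved under pics/ and viewed, at most 14 in all, crops included, and the job is handed in when it is done.

Besides the shell and the picture viewer there is one more tool, called after "Request:" by a JSON object that holds its "api" and its "payload", one argument or row to a line. apply_moves: Moves the arm, as the interface text tells. Its arguments: {"type":"object","properties":{"deltas":{"type":"array"},"grip_force":{"type":"number"}},"required":["deltas"]}

```bash
mkdir -p pics; ls
python3 - <<'E'
from bench import *
import cv2
for n in("scene","top"):
    im=snapshot(n); cv2.imwrite(f"pics/{n}0.png",im[:,:,::-1]); print(n,camera_info(n))
print(sense())
E
```

```text
pics
scene {'vertical_fov': 49.56068262521326, 'cx': 327.6739786141305, 'cy': 193.69019586274345, 'origin': array([ 1346.4558874 , -1266.47131941,  1067.05859143]), 'rotation': array([58.89205357, -0.48712539, 29.96482378])}
top {'vertical_fov': 49.8496698348303, 'cx': 321.4089419781, 'cy': 196.6331315004038, 'origin': array([ 413.45259241,   -5.12716443, 1551.82854897]), 'rotation': array([  7.55788917,   1.67191821, -91.46263627])}
{'time': 0.1, 'joint_pos': array([-8.10402776e+01,  7.51115114e+00,  8.53247709e+01,  2.58131664e-03,
        8.72591260e+01, -4.89234820e+00]), 'qd': array([ 0.04926297, -0.12597239, -0.06185885,  0.05598629, -0.07456905,
        0.05668029]), 'joint_efforts': array([ 1.24304421e-03, -5.70950997e+01, -5.01942945e+01, -1.96395004e-04,
        8.10916565e-03,  1.31422280e-05]), 'tool_pos': array([ 143.62081012, -582.07596715,  244.32883719]), 'tcp_rot': array([-1.79905518e+02, -1.06748221e-02,  1.38519362e+01]), 'ft_force': array([-0.06085026,  0.36429725, -0.8888811 ]), 'wrist_torque': array([ 0.00073142,  0.00546196, -0.01424714]), 'grip_force': 0.0, 'finger_gap': 85.12384584864921}
```

View pics/scene0.png

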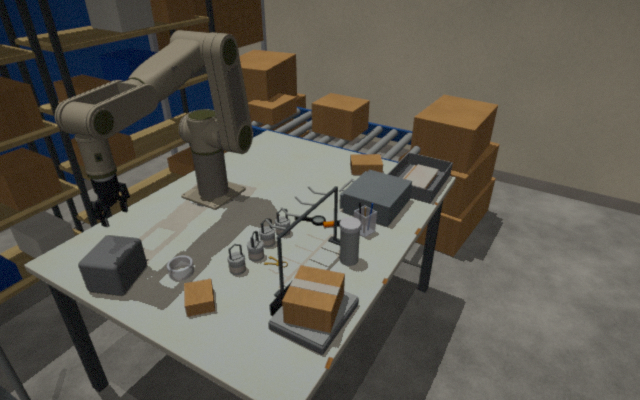

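View pics/top0.png

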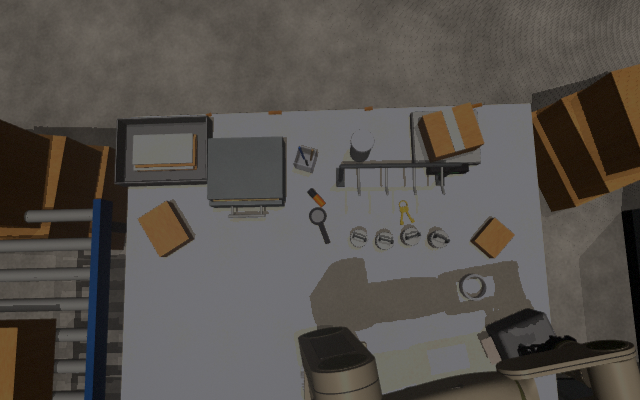

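The scene view shows the arm on the left and the rack in the middle, with four tins in front of it. In the top view:
- Tins at about (358,237), (384,239), (411,235) and (438,238).
- Magnifier at (318,217) to (326,240), marker at (316,197).
- Cabinet handle at (248,212).
- Rack hooks at x of about 358–443.

```bash
cat > h.py <<'E'
import numpy as np,cv2
from bench import *
from scipy.spatial.transform import Rotation as R
def cam(n):
    c=camera_info(n); f=200/np.tan(np.radians(c['vertical_fov'])/2)
    return f,c['cx'],c['cy'],np.array(c['origin']),R.from_euler('xyz',c['rotation'],degrees=True).as_matrix()
def ray(n,u,v):
    f,cx,cy,o,M=cam(n); d=M@np.array([(u-cx)/f,-(v-cy)/f,-1]); return o,d/np.linalg.norm(d)
def pl(n,u,v,z):
    o,d=ray(n,u,v); return (o+d*(z-o[2])/d[2]).round(1)
def px(n,p):
    f,cx,cy,o,M=cam(n); q=M.T@(np.array(p,float)-o); return np.array([cx+f*q[0]/-q[2],cy+f*q[1]/q[2]]).round(1)
def two(ut,us):
    o1,d1=ray('top',*ut);o2,d2=ray('scene',*us)
    t=np.linalg.lstsq(np.c_[d1,-d2],o2-o1,rcond=None)[0]; a=o1+d1*t[0];b=o2+d2*t[1]
    return ((a+b)/2).round(1),np.linalg.norm(a-b).round(1)
def crop(n,x0,y0,x1,y1,s,out,g=2.2):
    im=snapshot(n)[y0:y1,x0:x1,::-1]
    im=np.clip(im*g,0,255).astype(np.uint8)
    im=cv2.resize(im,None,fx=s,fy=s,interpolation=cv2.INTER_CUBIC)
    for k in range(0,x1-x0,20): cv2.putText(im,str(x0+k),(k*s,8),0,.3,(255,255,0),1);cv2.line(im,(k*s,9),(k*s,14),(255,255,0),1)
    for k in range(0,y1-y0,20): cv2.putText(im,str(y0+k),(0,k*s+4),0,.3,(255,255,0),1)
    cv2.imwrite('pics/'+out,im)
E
python3 - <<'E'
from h import *
crop('top',300,150,460,260,5,'t1.png',1.6)
crop('scene',210,170,370,290,5,'s1.png',1.6)
crop('top',200,130,340,250,5,'t2.png',1.6)
E
```

```text
(no output)
```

View pics/t1.png

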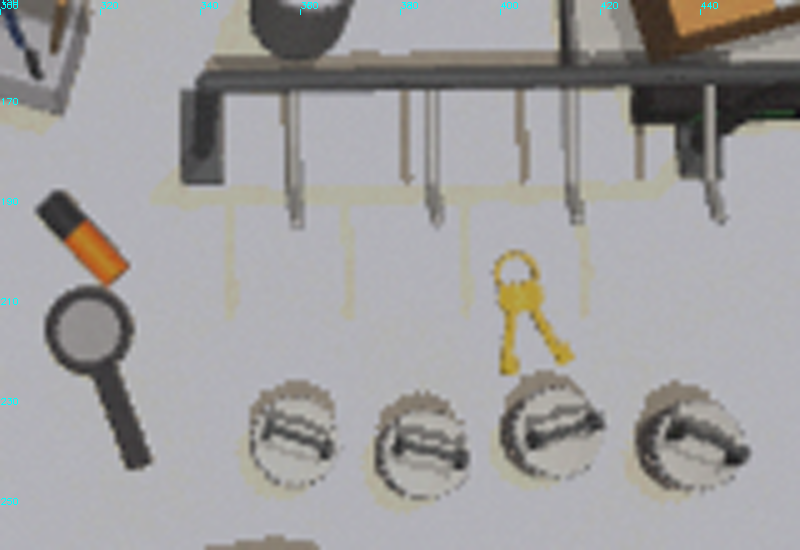

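View pics/s1.png

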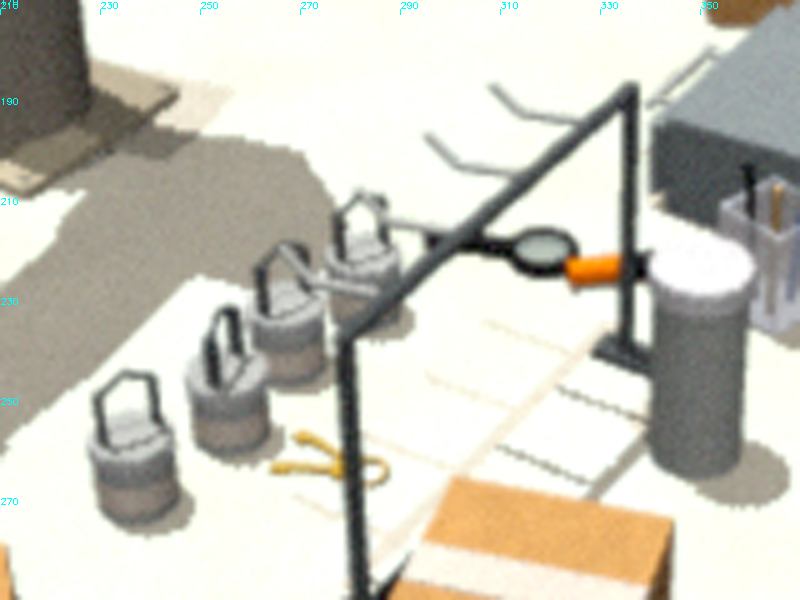

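View pics/t2.png

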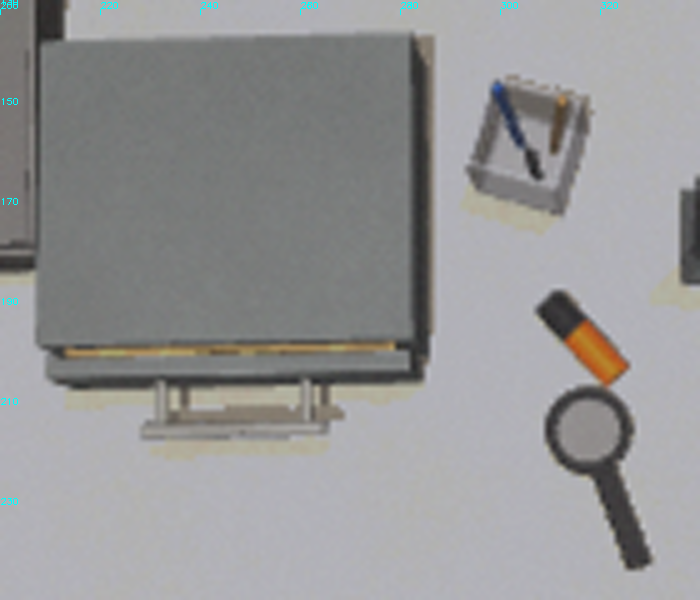

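In the zoomed views:
- **Tins A–D:** lids at top pixels of about A (358.5,238), B (384.5,240), C (410,236) and D (438,239).
- **Hooks:** the rod ends are near (359,194), (387,193), (415,193) and (443,192).
- **Drawer:** slightly ajar, bar handle at (228–265, 216).
- **Marker:** (308–325, 189–205).
- **Magnifier:** lens at (318,216), handle end at (327,242).

Next I measure and overlay a check.

```bash
cat > tins.py <<'E'
from h import *
lid=dict(A=(358.4,237.8),B=(384.3,240.3),C=(410.3,236.0),D=(437.8,238.3))
legs=dict(A=((353.2,236.5),(365.4,240.2)),B=((379.2,238.8),(391.6,242.2)),C=((406,237.5),(419.5,234.2)),D=((435,235.5),(447.6,240.8)))
im=snapshot('top'); S=14
tiles=[]
for k in 'ABCD':
    c=pl('top',*lid[k],62); a,b=[pl('top',*p,106) for p in legs[k]]
    v=a-b; yaw=np.degrees(np.arctan2(-v[0],v[1])); print(k,'lid',c,'legsmid',(a+b)/2,'span',np.linalg.norm(v).round(1),'yaw',yaw.round(1))
    x0,y0=int(lid[k][0])-10,int(lid[k][1])-12
    t=np.clip(im[y0:y0+20+2,x0:x0+26,::-1]*1.8,0,255).astype(np.uint8)
    t=cv2.resize(t,None,fx=S,fy=S,interpolation=cv2.INTER_NEAREST)
    def dot(p,col,r=2):
        q=px('top',p); cv2.circle(t,(int((q[0]-x0+.5)*S),int((q[1]-y0+.5)*S)),r,col,-1)
    for th in range(0,360,15): dot(c+[30*np.cos(np.radians(th)),30*np.sin(np.radians(th)),0],(0,255,0))
    Rz=R.from_euler('z',yaw,degrees=True).as_matrix(); m=np.r_[c[:2],0]
    for s in(-21,21):
        for z in(62,106): dot(m+Rz@[0,s,z],(0,0,255),4)
    dot(m+Rz@[0,0,117],(255,0,255),4)
    tiles.append(t)
cv2.imwrite('pics/tiles.png',np.vstack([np.hstack(tiles[:2]),np.hstack(tiles[2:])])[:600,:800])
print('hook tip->')
for h in [(359,194.5),(387,194),(415.3,194),(443.7,193.5)]: print(pl('top',*h,257))
for h in [(340,166),(443,166.5)]: print('bar',pl('top',*h,250))
for h in [(228.5,217),(265,216.2)]: print('handle',pl('top',*h,62))
for h in [(309.4,190),(323.6,204.2)]: print('marker',pl('top',*h,20))
print('lens',pl('top',318,216,12),'end',pl('top',327,242.5,12))
for h in [(207.5,198.5),(282.5,198.5),(208.5,138),(282.5,137)]: print('cabtop',pl('top',*h,100))
E
python3 tins.py
```

```text
A lid [465.7 -90.3  62. ] legsmid [462.2  -90.75 106.  ] span 42.3 yaw -18.5
B lid [ 454.8 -178.7   62. ] legsmid [ 452.8 -177.2  106. ] span 42.5 yaw -17.0
C lid [ 467.1 -268.2   62. ] legsmid [ 465.75 -268.6   106.  ] span 46.2 yaw 12.1
D lid [ 456.7 -361.4   62. ] legsmid [ 455.7 -362.4  106. ] span 44.5 yaw -24.7
hook tip->
[589.4 -85.8 257. ]
[ 588.4 -170.4  257. ]
[ 585.9 -255.4  257. ]
[ 584.9 -340.6  257. ]
bar [680.6 -31.2 250. ]
bar [ 669.1 -345.5  250. ]
handle [550.  359.7  62. ]
handle [549.3 231.7  62. ]
marker [643.2  77.   20. ]
marker [590.3  27.2  20. ]
lens [549.2  48.6  12. ] end [453.7  18.9  12. ]
cabtop [612.2 423.1 100. ]
cabtop [604.7 165.2 100. ]
cabtop [825.4 421.6 100. ]
cabtop [820.3 162.3 100. ]
```

View pics/tiles.png

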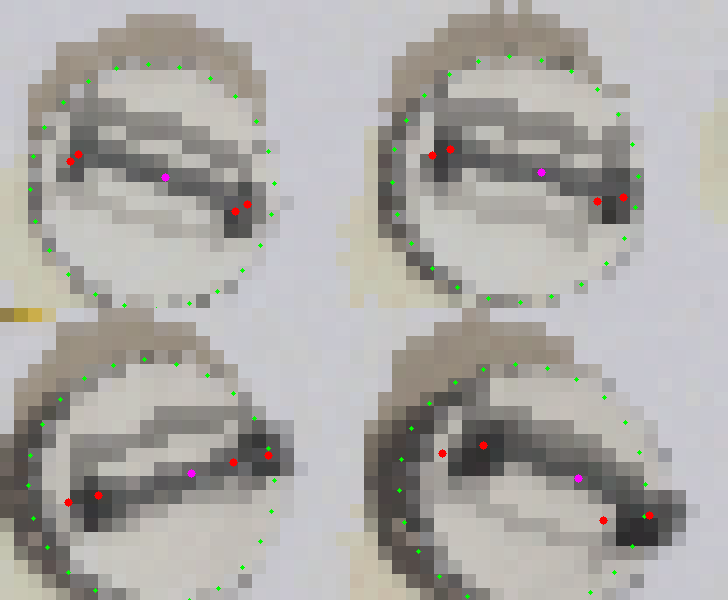

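```bash
cat >> h.py <<'E'
def go(x,y,z,yaw,n=None):
    s=sense(); p=s['tool_pos']; y0=s['tcp_rot'][2]
    dy=(yaw-y0+180)%360-180; M=R.from_euler('xyz',[180,0,yaw],degrees=True).as_matrix()
    u=M.T@(np.array([x,y,z])-p)/30; m=int(np.ceil(max(abs(u).max(),1e-6)))
    print('t',round(s['time'],1),'pos',p.round(1),s['tcp_rot'].round(1),'gap',round(s['finger_gap'],1),'ft',s['ft_force'].round(1))
    print(' turn units',round(-np.radians(dy)/.08,2),'| shift units',u.round(2),'rows',m)
E
python3 - <<'E'
from h import *
go(456.5,-362,150,-24.7)
E
```

```text
t 0.3 pos [ 143.7 -582.4  244.9] [-180.    -0.    13.9] gap 85.4 ft [0.5 0.4 0. ]
 turn units 8.41 | shift units [  6.4  -11.03   3.16] rows 12
```

Request:
{"api": "apply_moves", "payload": {
  "deltas": [
    [0, 0, 0, 0, 0, 1, 0.72],
    [0, 0, 0, 0, 0, 1, 0.72],
    [0, 0, 0, 0, 0, 1, 0.72],
    [0, 0, 0, 0, 0, 1, 0.72],
    [0, 0, 0, 0, 0, 1, 0.72],
    [0, 0, 0, 0, 0, 1, 0.72],
    [0, 0, 0, 0, 0, 1, 0.72],
    [0, 0, 0, 0, 0, 1, 0.72]
  ],
  "grip_force": 40
}}

```text
time: 1.3
tool_pos: [143.7, -582.5, 245.2]
tcp_rot: [-180.0, 0.0, -23.0]
ft_force: [-0.7, 0.4, -0.6]
finger_gap: 61.5
grip_force: 0.0
```

Request:
{"api": "apply_moves", "payload": {
  "deltas": [
    [0.53, -0.92, 0, 0, 0, 0.41, 0.72],
    [0.53, -0.92, 0, 0, 0, 0, 0.72],
    [0.53, -0.92, 0, 0, 0, 0, 0.72],
    [0.53, -0.92, 0, 0, 0, 0, 0.72],
    [0.53, -0.92, 0, 0, 0, 0, 0.72],
    [0.53, -0.92, 0, 0, 0, 0, 0.72],
    [0.53, -0.92, 0, 0, 0, 0, 0.72],
    [0.53, -0.92, 0, 0, 0, 0, 0.72]
  ]
}}

```text
time: 2.3
tool_pos: [351.7, -433.6, 245.3]
tcp_rot: [180.0, -0.0, -24.7]
ft_force: [0.1, -0.4, -0.0]
finger_gap: 61.3
grip_force: 0.0
```

Request:
{"api": "apply_moves", "payload": {
  "deltas": [
    [0.53, -0.92, 0, 0, 0, 0, 0.72],
    [0.53, -0.92, 0, 0, 0, 0, 0.72],
    [0.53, -0.92, 0, 0, 0, 0, 0.72],
    [0.53, -0.92, 0, 0, 0, 0, 0.72],
    [0, 0, 1, 0, 0, 0, 0.72],
    [0, 0, 1, 0, 0, 0, 0.72],
    [0, 0, 1, 0, 0, 0, 0.72],
    [0, 0, 0, 0, 0, 0, 0.72]
  ]
}}

```text
time: 3.3
tool_pos: [453.2, -358.9, 152.2]
tcp_rot: [-179.9, 0.3, -24.7]
ft_force: [0.5, 0.8, -0.3]
finger_gap: 61.6
grip_force: 0.0
```

Run:
```python
from h import *
go(456.5,-362,90,-24.7)
crop('scene',190,180,290,280,5,'s2.png',1.6)
```

```text
t 3.3 pos [ 453.2 -358.9  152.2] [-179.9    0.3  -24.7] gap 61.6 ft [ 0.5  0.8 -0.3]
 turn units 0.0 | shift units [0.14 0.05 2.07] rows 3
```

View pics/s2.png

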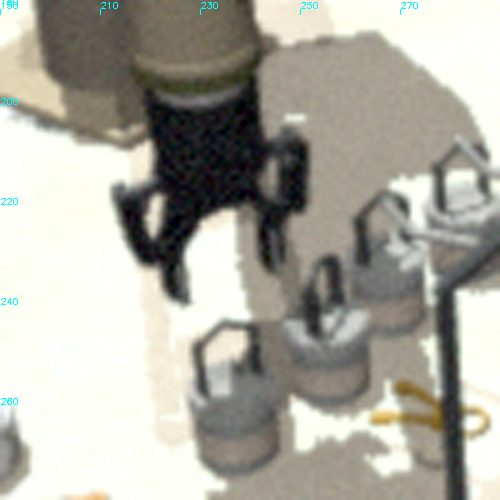

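The gripper straddles tin D's handle, with fingertips at about (226,240) and (245,234), so I descend and grip.

Request:
{"api": "apply_moves", "payload": {
  "deltas": [
    [0.14, 0.05, 0.7, 0, 0, 0, 0.72],
    [0, 0, 0.7, 0, 0, 0, 0.72],
    [0, 0, 0.65, 0, 0, 0, 0.72],
    [0, 0, 0, 0, 0, 0, 0.4],
    [0, 0, 0, 0, 0, 0, 0.4],
    [0, 0, 0, 0, 0, 0, 0.4],
    [0, 0, 0, 0, 0, 0, 0.4]
  ]
}}

```text
time: 4.22
tool_pos: [458.3, -363.8, 94.4]
tcp_rot: [180.0, -0.1, -24.7]
ft_force: [0.2, -0.7, -2.5]
finger_gap: 45.9
grip_force: 42.7
```

Run:
```python
from h import *
go(540,-341,247,-1.5)
```

```text
t 4.2 pos [ 458.3 -363.8   94.4] [ 1.80e+02 -1.00e-01 -2.47e+01] gap 45.9 ft [ 0.2 -0.7 -2.5]
 turn units -5.06 | shift units [ 2.7  -0.83 -5.09] rows 6
```

Request:
{"api": "apply_moves", "payload": {
  "deltas": [
    [0, 0, -0.8, 0, 0, 0, 0.4],
    [0, 0, -0.9, 0, 0, 0, 0.4],
    [0, 0, -0.9, 0, 0, -1, 0.4],
    [0, 0, -0.9, 0, 0, -1, 0.4],
    [0, 0, -0.9, 0, 0, -1, 0.4],
    [0, 0, -0.8, 0, 0, -1, 0.4],
    [0, 0, 0, 0, 0, -1, 0.4],
    [0, 0, 0, 0, 0, -0.06, 0.4]
  ]
}}

```text
time: 5.22
tool_pos: [458.1, -363.7, 250.4]
tcp_rot: [180.0, -0.0, -1.5]
ft_force: [0.8, 0.2, -2.0]
finger_gap: 45.5
grip_force: 42.8
```

Request:
{"api": "apply_moves", "payload": {
  "deltas": [
    [0.9, -0.28, 0, 0, 0, 0, 0.4],
    [0.9, -0.28, 0, 0, 0, 0, 0.4],
    [0.9, -0.27, 0, 0, 0, 0, 0.4],
    [0, 0, 0, 0, 0, 0, 0.4],
    [0, 0, 0, 0, 0, 0, 0.4]
  ]
}}

```text
time: 5.85
tool_pos: [539.0, -340.8, 249.1]
tcp_rot: [-180.0, 0.1, -1.5]
ft_force: [-0.0, -0.5, -1.4]
finger_gap: 46.0
grip_force: 41.7
```

Run:
```python
from h import *
go(607,-341,249,-1.5)
crop('scene',190,180,370,300,4,'s3.png',1.6)
crop('top',380,150,480,250,6,'t3.png',1.6)
```

```text
t 5.8 pos [ 539.  -340.8  249.1] [-1.8e+02  1.0e-01 -1.5e+00] gap 46.0 ft [-0.  -0.5 -1.4]
 turn units -0.01 | shift units [ 2.26 -0.05  0.  ] rows 3
```

View pics/s3.png

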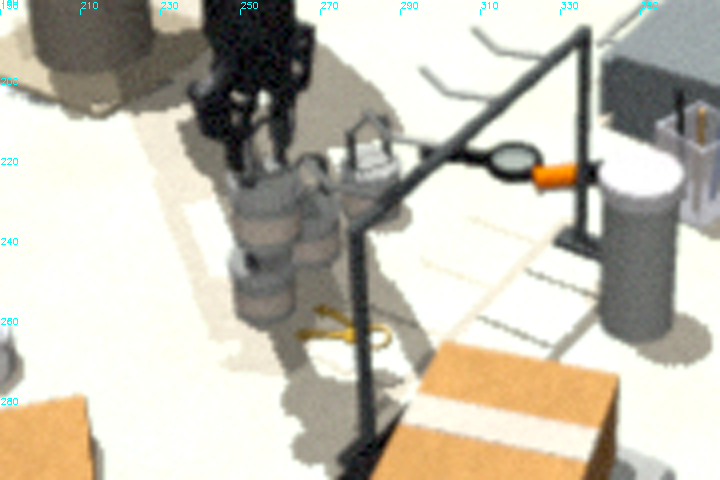

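Run:
```python
from h import *
for i,(t,s) in enumerate([((359,194.3),(308.4,187.6)),((387,194),(295.4,197)),((415.3,194),(286.5,213.5)),((443.7,193.5),(266.3,218.8))]): print(i,two(t,s))
for x in (539,): print(px('scene',[x,-341,152+117]),px('top',[x,-341,269]))
for p in ([613,-86.5,240],[611,-171,240],[609,-256,240],[607,-341,240],[586,-341,255]): print(px('scene',p),px('top',p))
```

```text
0 (array([591.1, -86.4, 248.5]), np.float64(0.2))
1 (array([ 589.1, -171.1,  251.3]), np.float64(0.2))
2 (array([ 596.6, -255.3,  230.5]), np.float64(17.7))
3 (array([ 585.8, -340.6,  255.2]), np.float64(1.5))
[254.4 211.4] [445.8 208.2]
[313.4 191.1] [358.6 187.7]
[300.6 201.3] [386.2 187.5]
[286.7 212.4] [414.  187.3]
[271.5 224.5] [442.  187.1]
[266.  218.9] [443.7 193.2]
```

View pics/t3.png

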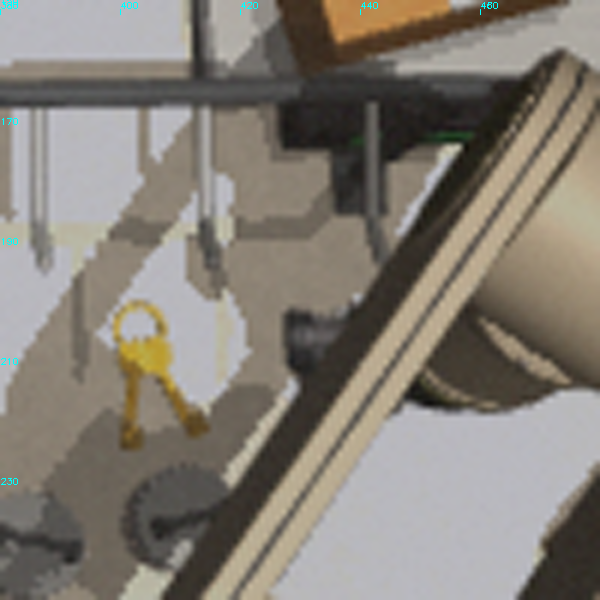

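The top view shows hook 3's rod at (441–443, 167–192) and the arm covering the tin. The scene view shows tin D held upright in front of it. I advance and lower.

Request:
{"api": "apply_moves", "payload": {
  "deltas": [
    [0.75, -0.02, 0, 0, 0, 0, 0.4],
    [0.75, -0.02, 0, 0, 0, 0, 0.4],
    [0.76, 0, 0, 0, 0, 0, 0.4],
    [0, 0, 0, 0, 0, 0, 0.4],
    [0, 0, 0.3, 0, 0, 0, 0.4],
    [0, 0, 0.3, 0, 0, 0, 0.4],
    [0, 0, 0.2, 0, 0, 0, 0.4],
    [0, 0, 0, 0, 0, 0, 0.4]
  ]
}}

```text
time: 6.95
tool_pos: [606.7, -341.2, 224.7]
tcp_rot: [-179.9, 0.1, -1.5]
ft_force: [0.2, 0.8, -2.1]
finger_gap: 46.2
grip_force: 42.2
```

Request:
{"api": "apply_moves", "payload": {
  "deltas": [
    [0, 0, 0.1, 0, 0, 0, 0.4],
    [0, 0, 0, 0, 0, 0, 0.4]
  ]
}}

```text
time: 7.2
tool_pos: [607.4, -341.4, 222.8]
tcp_rot: [180.0, -0.0, -1.5]
ft_force: [0.5, 0.1, -2.4]
finger_gap: 46.0
grip_force: 42.2
```

Request:
{"api": "apply_moves", "payload": {
  "deltas": [
    [0, 0, 0.1, 0, 0, 0, 0.4],
    [0, 0, 0, 0, 0, 0, 0.4]
  ]
}}

```text
time: 7.45
tool_pos: [607.8, -341.7, 220.2]
tcp_rot: [180.0, -0.1, -1.5]
ft_force: [1.1, -1.1, -1.0]
finger_gap: 46.0
grip_force: 42.1
```

Run:
```python
from h import *
crop('scene',230,180,330,280,6,'s4.png',1.6)
```

```text
(no output)
```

View pics/s4.png

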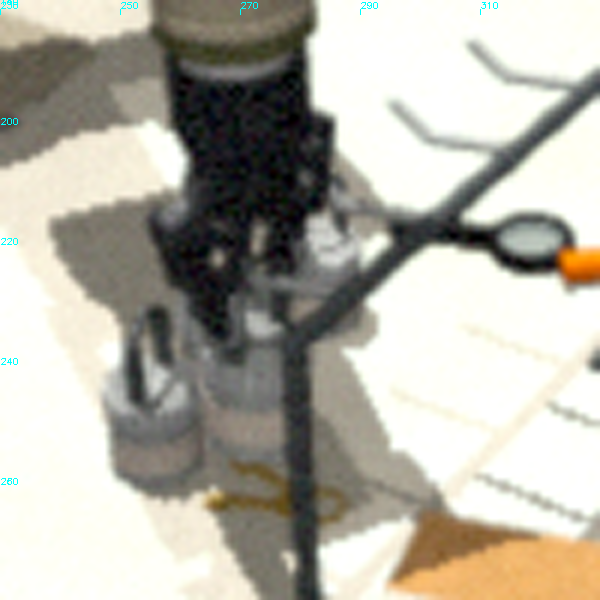

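The tin hangs on hook 3, with the rod passing into the handle near (272,226) and contact starting. I ease it down, release and rise.

Request:
{"api": "apply_moves", "payload": {
  "deltas": [
    [0, 0, 0.06, 0, 0, 0, 0.4],
    [0, 0, 0, 0, 0, 0, 0.4],
    [0, 0, 0, 0, 0, 0, 0.6],
    [0, 0, 0, 0, 0, 0, 0.68],
    [0, 0, 0, 0, 0, 0, 0.68],
    [0, 0, -0.4, 0, 0, 0, 0.68],
    [0, 0, -0.8, 0, 0, 0, 0.68],
    [0, 0, -1, 0, 0, 0, 0.72]
  ]
}}

```text
time: 8.5
tool_pos: [607.1, -341.3, 284.8]
tcp_rot: [-180.0, 0.0, -1.5]
ft_force: [1.6, 0.1, 0.8]
finger_gap: 61.4
grip_force: 0.0
```

Request:
{"api": "apply_moves", "payload": {
  "deltas": [
    [0, 0, -0.6, 0, 0, 0, 0.72],
    [-1, 0, 0, 0, 0, 0, 0.72],
    [-1, 0, 0, 0, 0, 0, 0.72],
    [-1, 0, 0, 0, 0, 0, 0.72],
    [-1, 0, 0, 0, 0, 0, 0.72]
  ]
}}

```text
time: 9.12
tool_pos: [486.5, -338.2, 302.3]
tcp_rot: [180.0, -0.0, -1.5]
ft_force: [-0.1, 0.3, 0.1]
finger_gap: 61.6
grip_force: 0.0
```

Run:
```python
from h import *
go(467,-268.5,150,12.1)
im=np.hstack([snapshot(n)[a:a+120,b:b+120] for n,a,b in(('scene',180,220),('top',150,350))])
cv2.imwrite('pics/c5.png',cv2.resize(np.clip(im[:,:,::-1]*1.6,0,255).astype(np.uint8),None,fx=3.3,fy=3.3,interpolation=cv2.INTER_CUBIC))
```

```text
t 9.1 pos [ 486.5 -338.2  302.3] [180.   -0.   -1.5] gap 61.6 ft [-0.1  0.3  0.1]
 turn units -2.97 | shift units [-0.15 -2.41  5.08] rows 6
```

View pics/c5.png

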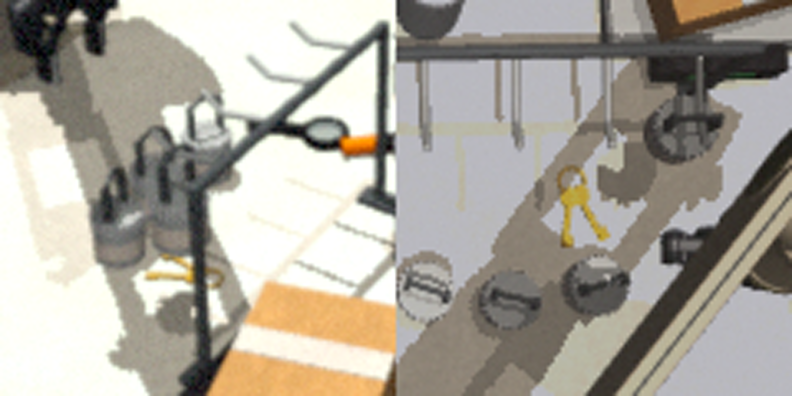

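Tin D hangs on hook 3. Tins A, B and C are unmoved at about (358,236), (384,240) and (411,236). Tin C is next.

Request:
{"api": "apply_moves", "payload": {
  "deltas": [
    [0, 0, 0, 0, 0, -1, 0.72],
    [0, 0, 0, 0, 0, -1, 0.72],
    [0, 0, 0, 0, 0, -0.97, 0.72],
    [-0.05, -0.8, 0.5, 0, 0, 0, 0.72],
    [-0.05, -0.8, 0.5, 0, 0, 0, 0.72],
    [-0.05, -0.81, 0.5, 0, 0, 0, 0.72],
    [0, 0, 1, 0, 0, 0, 0.72],
    [0, 0, 1, 0, 0, 0, 0.72]
  ]
}}

```text
time: 10.22
tool_pos: [468.8, -268.3, 196.9]
tcp_rot: [179.9, -0.1, 12.2]
ft_force: [0.9, 0.7, -0.0]
finger_gap: 62.0
grip_force: 0.0
```

Request:
{"api": "apply_moves", "payload": {
  "deltas": [
    [0, 0, 1, 0, 0, 0, 0.72],
    [0, 0, 0.6, 0, 0, 0, 0.72],
    [0, 0, 0, 0, 0, 0, 0.72]
  ]
}}

```text
time: 10.6
tool_pos: [467.4, -268.0, 147.7]
tcp_rot: [-179.9, 0.1, 12.1]
ft_force: [0.5, 0.2, 0.2]
finger_gap: 61.6
grip_force: 0.0
```

Run:
```python
from h import *
go(467,-268.5,92,12.1)
```

```text
t 10.6 pos [ 467.4 -268.   147.7] [-1.799e+02  1.000e-01  1.210e+01] gap 61.6 ft [0.5 0.2 0.2]
 turn units 0.0 | shift units [-0.02  0.01  1.86] rows 2
```

Tin C: grip, lift and turn.

Request:
{"api": "apply_moves", "payload": {
  "deltas": [
    [0, 0, 0.9, 0, 0, 0, 0.72],
    [0, 0, 0.9, 0, 0, 0, 0.72],
    [0, 0, 0, 0, 0, 0, 0.72],
    [0, 0, 0, 0, 0, 0, 0.4],
    [0, 0, 0, 0, 0, 0, 0.4],
    [0, 0, 0, 0, 0, 0, 0.4],
    [0, 0, 0, 0, 0, 0, 0.4]
  ]
}}

```text
time: 11.48
tool_pos: [469.2, -269.5, 97.1]
tcp_rot: [179.8, -0.1, 12.1]
ft_force: [-0.8, -0.8, 6.3]
finger_gap: 45.6
grip_force: 41.4
```

Request:
{"api": "apply_moves", "payload": {
  "deltas": [
    [0, 0, -0.7, 0, 0, 0, 0.4],
    [0, 0, -0.9, 0, 0, 0, 0.4],
    [0, 0, -0.9, 0, 0, 0, 0.4],
    [0, 0, -0.9, 0, 0, 0.95, 0.4],
    [0, 0, -0.9, 0, 0, 1, 0.4],
    [0, 0, -0.9, 0, 0, 1, 0.4],
    [0, 0, 0, 0, 0, 0, 0.4]
  ]
}}

```text
time: 12.35
tool_pos: [469.0, -269.2, 253.7]
tcp_rot: [179.9, -0.2, -1.4]
ft_force: [-1.5, 0.1, -1.3]
finger_gap: 45.6
grip_force: 41.2
```

Run:
```python
from h import *
go(609,-256,249,-1.5)
```

```text
t 12.3 pos [ 469.  -269.2  253.7] [179.9  -0.2  -1.4] gap 45.6 ft [-1.5  0.1 -1.3]
 turn units 0.03 | shift units [ 4.65 -0.56  0.16] rows 5
```

Request:
{"api": "apply_moves", "payload": {
  "deltas": [
    [0.6, -0.3, 0, 0, 0, 0, 0.4],
    [0.8, -0.26, 0, 0, 0, 0, 0.4],
    [0.8, 0, 0, 0, 0, 0, 0.4],
    [0.8, 0, 0, 0, 0, 0, 0.4],
    [0.8, 0, 0, 0, 0, 0, 0.4],
    [0.8, 0, 0, 0, 0, 0, 0.4],
    [0, 0, 0, 0, 0, 0, 0.4]
  ]
}}

```text
time: 13.22
tool_pos: [607.3, -253.6, 247.9]
tcp_rot: [-179.9, 0.2, -1.3]
ft_force: [-0.5, 0.2, -1.5]
finger_gap: 45.4
grip_force: 41.2
```

Request:
{"api": "apply_moves", "payload": {
  "deltas": [
    [0, 0, 0.3, 0, 0, 0, 0.4],
    [0, 0, 0.3, 0, 0, 0, 0.4],
    [0, 0, 0.3, 0, 0, 0, 0.4],
    [0, 0, 0, 0, 0, 0, 0.4]
  ]
}}

```text
time: 13.72
tool_pos: [609.1, -257.2, 227.5]
tcp_rot: [179.7, -0.6, -1.4]
ft_force: [13.6, -7.4, 5.3]
finger_gap: 45.1
grip_force: 40.2
```

Run:
```python
from h import *
go(609,-256,223,-1.5)
```

```text
t 13.7 pos [ 609.1 -257.2  227.5] [179.7  -0.6  -1.4] gap 45.1 ft [13.6 -7.4  5.3]
 turn units 0.01 | shift units [-0.   -0.04  0.15] rows 1
```

Request:
{"api": "apply_moves", "payload": {
  "deltas": [
    [0, 0, 0, 0, 0, 0, 0.4],
    [0, 0, 0, 0, 0, 0, 0.4]
  ]
}}

```text
time: 13.98
tool_pos: [609.3, -257.4, 227.3]
tcp_rot: [179.7, -0.6, -1.4]
ft_force: [12.2, -7.2, 4.7]
finger_gap: 45.4
grip_force: 40.2
```

Run:
```python
from h import *
print(sense()['wrist_torque'].round(2), sense()['ft_force'].round(1),sense()['tool_pos'].round(1))
im=np.hstack([snapshot(n)[a:a+90,b:b+90] for n,a,b in(('scene',180,230),('top',150,370))])
cv2.imwrite('pics/c6.png',cv2.resize(np.clip(im[:,:,::-1]*1.6,0,255).astype(np.uint8),None,fx=4.4,fy=4.4,interpolation=cv2.INTER_CUBIC))
```

```text
[-1.06 -1.93  0.01] [12.2 -7.2  4.7] [ 609.3 -257.4  227.3]
```

View pics/c6.png

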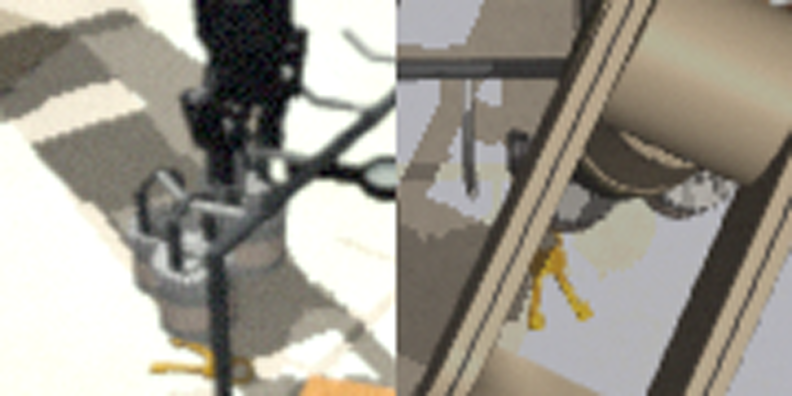

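Run:
```python
from h import *
def show(x,y,z,yaw):
    Rz=R.from_euler('z',yaw,degrees=True).as_matrix();c=np.array([x,y,z])
    print((x,y,yaw),'lid',px('scene',c+[0,0,62]),'legs',[px('scene',c+Rz@[0,s,95]) for s in(-21,21)],'peak',px('scene',c+[0,0,117]),'toplid',px('top',c+[0,0,62]))
for y in (-1.5,30,60): show(607,-341,126,y)
show(590,-341,130,45);show(609,-257,130,-1.5)
im=cv2.imread('pics/c6.png');
```

```text
(607, -341, -1.5) lid [272.4 237.2] legs [array([267.9, 232.4]), array([275.7, 226.1])] peak [271.4 223.8] toplid [437.9 189.6]
(607, -341, 30) lid [272.4 237.2] legs [array([271.1, 233. ]), array([272.5, 225.6])] peak [271.4 223.8] toplid [437.9 189.6]
(607, -341, 60) lid [272.4 237.2] legs [array([274.4, 232.5]), array([269.3, 226. ])] peak [271.4 223.8] toplid [437.9 189.6]
(590, -341, 45) lid [268.2 234.7] legs [array([268.5, 230.3]), array([266.7, 223.2])] peak [267.2 221.3] toplid [438.6 194.8]
(609, -257, -1.5) lid [287.1 224. ] legs [array([283. , 219.1]), array([290.2, 213.3])] peak [286.4 210.9] toplid [411.6 189.6]
```

The top view shows tin C's lid front at about (414,202), a few px short of where the seat would put it. The +x force means the handle bar sits on the upturned tip, so I raise, move further in and lower again.

Request:
{"api": "apply_moves", "payload": {
  "deltas": [
    [0, 0, -0.5, 0, 0, 0, 0.4],
    [0, 0, -0.3, 0, 0, 0, 0.4],
    [0, 0, 0, 0, 0, 0, 0.4],
    [0, 0, 0, 0, 0, 0, 0.4]
  ]
}}

```text
time: 14.58
tool_pos: [605.9, -255.0, 247.2]
tcp_rot: [-180.0, 0.1, -1.4]
ft_force: [0.2, 0.4, -1.0]
finger_gap: 45.0
grip_force: 41.1
```

Run:
```python
from h import *
go(617,-255,223,-1.5); print(sense()['wrist_torque'].round(2))
```

```text
t 14.6 pos [ 605.9 -255.   247.2] [-1.8e+02  1.0e-01 -1.4e+00] gap 45.0 ft [ 0.2  0.4 -1. ]
 turn units 0.02 | shift units [ 0.37 -0.01  0.81] rows 1
[ 0.03 -0.01  0.05]
```

Request:
{"api": "apply_moves", "payload": {
  "deltas": [
    [0.35, 0, 0, 0, 0, 0, 0.4],
    [0, 0, 0, 0, 0, 0, 0.4],
    [0, 0, 0.3, 0, 0, 0, 0.4],
    [0, 0, 0.3, 0, 0, 0, 0.4],
    [0, 0, 0, 0, 0, 0, 0.4],
    [0, 0, 0, 0, 0, 0, 0.4]
  ]
}}

```text
time: 15.32
tool_pos: [616.7, -255.4, 229.9]
tcp_rot: [-180.0, 0.0, -1.4]
ft_force: [-0.8, -0.5, -1.5]
finger_gap: 45.1
grip_force: 41.1
```

Request:
{"api": "apply_moves", "payload": {
  "deltas": [
    [0, 0, 0.1, 0, 0, 0, 0.4],
    [0, 0, 0, 0, 0, 0, 0.4],
    [0, 0, 0, 0, 0, 0, 0.4]
  ]
}}

```text
time: 15.7
tool_pos: [616.8, -255.4, 227.1]
tcp_rot: [180.0, -0.0, -1.4]
ft_force: [-0.2, -1.6, -1.1]
finger_gap: 45.2
grip_force: 41.1
```

Clear of the tip now, so I continue down to contact.

Request:
{"api": "apply_moves", "payload": {
  "deltas": [
    [0, 0, 0.1, 0, 0, 0, 0.4],
    [0, 0, 0, 0, 0, 0, 0.4],
    [0, 0, 0, 0, 0, 0, 0.4]
  ]
}}

```text
time: 16.08
tool_pos: [617.1, -255.5, 224.8]
tcp_rot: [180.0, -0.1, -1.4]
ft_force: [-0.9, 0.3, 3.9]
finger_gap: 45.4
grip_force: 41.6
```

Request:
{"api": "apply_moves", "payload": {
  "deltas": [
    [0, 0, 0.05, 0, 0, 0, 0.4],
    [0, 0, 0, 0, 0, 0, 0.4],
    [0, 0, 0, 0, 0, 0, 0.4]
  ]
}}

```text
time: 16.45
tool_pos: [617.3, -255.6, 224.5]
tcp_rot: [179.9, -0.1, -1.4]
ft_force: [-2.6, 2.1, 10.5]
finger_gap: 45.2
grip_force: 42.4
```

Request:
{"api": "apply_moves", "payload": {
  "deltas": [
    [0, 0, -0.05, 0, 0, 0, 0.4],
    [0, 0, 0, 0, 0, 0, 0.6],
    [0, 0, 0, 0, 0, 0, 0.68],
    [0, 0, 0, 0, 0, 0, 0.68],
    [0, 0, -0.4, 0, 0, 0, 0.68],
    [0, 0, -0.8, 0, 0, 0, 0.68],
    [0, 0, -1, 0, 0, 0, 0.72],
    [0, 0, -0.6, 0, 0, 0, 0.72]
  ]
}}

```text
time: 17.45
tool_pos: [617.3, -255.7, 311.0]
tcp_rot: [179.9, -0.2, -1.4]
ft_force: [-0.1, 0.0, 0.4]
finger_gap: 61.4
grip_force: 0.0
```

Request:
{"api": "apply_moves", "payload": {
  "deltas": [
    [-1, 0, 0, 0, 0, 0, 0.72],
    [-1, 0, 0, 0, 0, 0, 0.72],
    [-1, 0, 0, 0, 0, 0, 0.72],
    [-1, 0, 0, 0, 0, 0, 0.72],
    [-1, 0, 0, 0, 0, 0, 0.72],
    [-0.4, 0, 0, 0, 0, 0, 0.72]
  ]
}}

```text
time: 18.2
tool_pos: [453.8, -251.5, 308.5]
tcp_rot: [180.0, -0.0, -1.5]
ft_force: [0.2, -0.4, -0.1]
finger_gap: 61.6
grip_force: 0.0
```

```bash
cat > trk.py <<'E'
from h import *
a=cv2.cvtColor(cv2.imread('pics/top0.png'),cv2.COLOR_BGR2GRAY)
b=snapshot('top'); cv2.imwrite('pics/cur.png',b[:,:,::-1]); b=cv2.cvtColor(b,cv2.COLOR_RGB2GRAY)
P=dict(A=(358,237,10),B=(384,239,10),C=(411,235,10),D=(438,238,10),lens=(318,216,8),mend=(325,237,8),mark=(316,197,10))
for k,(u,v,r) in P.items():
    t=a[v-r:v+r,u-r:u+r]; w=b[v-r-14:v+r+14,u-r-14:u+r+14]
    m=cv2.matchTemplate(w,t,cv2.TM_CCOEFF_NORMED); _,s,_,l=cv2.minMaxLoc(m); print(k,round(s,2),'shift px',l[0]-14,l[1]-14)
E
python3 trk.py; python3 -c "
from h import *
go(454,-178,150,-17)"
```

```text
A 0.73 shift px 0 0
B 0.51 shift px 0 0
C 0.31 shift px 6 11
D 0.43 shift px 2 12
lens 1.0 shift px 0 0
mend 1.0 shift px 0 0
mark 1.0 shift px 0 0
t 18.2 pos [ 453.4 -251.5  308.6] [180.   -0.   -1.4] gap 61.1 ft [ 1.4 -0.7 -0.3]
 turn units 3.39 | shift units [-0.7  -2.35  5.29] rows 6
```

A and B are unmoved, so tin B is next.

Request:
{"api": "apply_moves", "payload": {
  "deltas": [
    [0, 0, 0, 0, 0, 1, 0.72],
    [0, 0, 0, 0, 0, 1, 0.72],
    [0, 0, 0, 0, 0, 1, 0.72],
    [0, 0, 0, 0, 0, 0.39, 0.72],
    [-0.23, -0.78, 0.5, 0, 0, 0, 0.72],
    [-0.23, -0.78, 0.5, 0, 0, 0, 0.72],
    [-0.24, -0.79, 0.5, 0, 0, 0, 0.72],
    [0, 0, 0.8, 0, 0, 0, 0.72]
  ]
}}

```text
time: 19.25
tool_pos: [456.3, -176.6, 239.4]
tcp_rot: [-180.0, -0.1, -16.8]
ft_force: [0.4, 0.5, 0.4]
finger_gap: 62.0
grip_force: 0.0
```

Request:
{"api": "apply_moves", "payload": {
  "deltas": [
    [0, 0, 1, 0, 0, 0, 0.72],
    [0, 0, 1, 0, 0, 0, 0.72],
    [0, 0, 0.8, 0, 0, 0, 0.72],
    [0, 0, 0, 0, 0, 0, 0.72],
    [0, 0, 0, 0, 0, 0, 0.72]
  ]
}}

```text
time: 19.88
tool_pos: [456.0, -178.1, 156.1]
tcp_rot: [180.0, -0.1, -16.9]
ft_force: [0.4, 0.1, -0.1]
finger_gap: 61.7
grip_force: 0.0
```

Run:
```python
from h import *
go(454,-178,92,-17)
```

```text
t 19.9 pos [ 456.  -178.1  156.1] [ 1.80e+02 -1.00e-01 -1.69e+01] gap 61.7 ft [ 0.4  0.1 -0.1]
 turn units 0.02 | shift units [-0.06  0.02  2.14] rows 3
```

Request:
{"api": "apply_moves", "payload": {
  "deltas": [
    [-0.06, 0, 0.7, 0, 0, 0, 0.72],
    [0, 0, 0.7, 0, 0, 0, 0.72],
    [0, 0, 0.7, 0, 0, 0, 0.72],
    [0, 0, 0, 0, 0, 0, 0.72],
    [0, 0, 0, 0, 0, 0, 0.4],
    [0, 0, 0, 0, 0, 0, 0.4],
    [0, 0, 0, 0, 0, 0, 0.4],
    [0, 0, 0, 0, 0, 0, 0.4]
  ]
}}

```text
time: 20.88
tool_pos: [454.8, -178.1, 93.8]
tcp_rot: [180.0, -0.2, -17.0]
ft_force: [-0.8, -0.7, 6.1]
finger_gap: 45.4
grip_force: 41.2
```

Request:
{"api": "apply_moves", "payload": {
  "deltas": [
    [0, 0, -0.7, 0, 0, 0, 0.4],
    [0, 0, -0.9, 0, 0, 0, 0.4],
    [0, 0, -0.9, 0, 0, 0, 0.4],
    [0, 0, -0.9, 0, 0, -1, 0.4],
    [0, 0, -0.9, 0, 0, -1, 0.4],
    [0, 0, -0.9, 0, 0, -1, 0.4],
    [0, 0, 0, 0, 0, -0.38, 0.4],
    [0, 0, 0, 0, 0, 0, 0.4]
  ]
}}

```text
time: 21.88
tool_pos: [453.1, -177.1, 246.8]
tcp_rot: [-180.0, 0.1, -1.5]
ft_force: [-0.1, -0.1, -1.2]
finger_gap: 45.8
grip_force: 41.3
```

Run:
```python
from h import *
go(616,-171,251,-1.5)
```

```text
t 21.9 pos [ 453.1 -177.1  246.8] [-1.8e+02  1.0e-01 -1.5e+00] gap 45.8 ft [-0.1 -0.1 -1.2]
 turn units -0.0 | shift units [ 5.42 -0.34 -0.14] rows 6
```

Request:
{"api": "apply_moves", "payload": {
  "deltas": [
    [0.8, -0.34, -0.14, 0, 0, 0, 0.4],
    [0.8, 0, 0, 0, 0, 0, 0.4],
    [0.8, 0, 0, 0, 0, 0, 0.4],
    [0.8, 0, 0, 0, 0, 0, 0.4],
    [0.8, 0, 0, 0, 0, 0, 0.4],
    [0.8, 0, 0, 0, 0, 0, 0.4],
    [0.62, 0, 0, 0, 0, 0, 0.4],
    [0, 0, 0, 0, 0, 0, 0.4]
  ]
}}

```text
time: 22.88
tool_pos: [616.1, -170.8, 249.5]
tcp_rot: [-179.9, 0.2, -1.5]
ft_force: [0.1, 0.6, -1.9]
finger_gap: 45.6
grip_force: 41.3
```

Request:
{"api": "apply_moves", "payload": {
  "deltas": [
    [0, 0, 0, 0, 0, 0, 0.4],
    [0, 0, 0.3, 0, 0, 0, 0.4],
    [0, 0, 0.3, 0, 0, 0, 0.4],
    [0, 0, 0.2, 0, 0, 0, 0.4],
    [0, 0, 0, 0, 0, 0, 0.4],
    [0, 0, 0, 0, 0, 0, 0.4]
  ]
}}

```text
time: 23.62
tool_pos: [616.4, -171.3, 228.4]
tcp_rot: [180.0, -0.0, -1.5]
ft_force: [1.1, -0.3, -1.9]
finger_gap: 45.4
grip_force: 41.2
```

Request:
{"api": "apply_moves", "payload": {
  "deltas": [
    [0, 0, 0.1, 0, 0, 0, 0.4],
    [0, 0, 0, 0, 0, 0, 0.4],
    [0, 0, 0, 0, 0, 0, 0.4]
  ]
}}

```text
time: 24.0
tool_pos: [616.4, -171.2, 225.3]
tcp_rot: [180.0, -0.0, -1.5]
ft_force: [-0.5, 1.3, -1.1]
finger_gap: 45.4
grip_force: 41.4
```

Request:
{"api": "apply_moves", "payload": {
  "deltas": [
    [0, 0, 0.1, 0, 0, 0, 0.4],
    [0, 0, 0, 0, 0, 0, 0.4],
    [0, 0, 0, 0, 0, 0, 0.4]
  ]
}}

```text
time: 24.38
tool_pos: [616.3, -171.2, 222.2]
tcp_rot: [-180.0, 0.0, -1.5]
ft_force: [-0.5, -0.1, -1.7]
finger_gap: 45.8
grip_force: 41.4
```

Request:
{"api": "apply_moves", "payload": {
  "deltas": [
    [0, 0, 0.04, 0, 0, 0, 0.4],
    [0, 0, 0, 0, 0, 0, 0.4],
    [0, 0, 0, 0, 0, 0, 0.4]
  ]
}}

```text
time: 24.75
tool_pos: [616.6, -171.4, 221.5]
tcp_rot: [180.0, -0.0, -1.5]
ft_force: [0.1, -0.3, 2.7]
finger_gap: 45.5
grip_force: 41.7
```

Contact. I release and go for A.

Request:
{"api": "apply_moves", "payload": {
  "deltas": [
    [0, 0, 0, 0, 0, 0, 0.6],
    [0, 0, 0, 0, 0, 0, 0.68],
    [0, 0, 0, 0, 0, 0, 0.68],
    [0, 0, -0.4, 0, 0, 0, 0.68],
    [0, 0, -0.8, 0, 0, 0, 0.68],
    [0, 0, -1, 0, 0, 0, 0.72],
    [0, 0, -0.7, 0, 0, 0, 0.72],
    [-1, 0, 0, 0, 0, 0, 0.72]
  ]
}}

```text
time: 25.75
tool_pos: [587.8, -170.8, 310.8]
tcp_rot: [179.9, -0.2, -1.4]
ft_force: [0.1, -0.6, 0.5]
finger_gap: 61.5
grip_force: 0.0
```

Request:
{"api": "apply_moves", "payload": {
  "deltas": [
    [-1, 0, 0, 0, 0, 0, 0.72],
    [-1, 0, 0, 0, 0, 0, 0.72],
    [-1, 0, 0, 0, 0, 1, 0.72],
    [-1, 0, 0, 0, 0, 1, 0.72],
    [0, 0, 0, 0, 0, 1, 0.72],
    [0, 0, 0, 0, 0, 0.7, 0.72]
  ]
}}

```text
time: 26.5
tool_pos: [466.3, -165.1, 308.9]
tcp_rot: [180.0, -0.1, -18.6]
ft_force: [0.7, -0.0, 0.7]
finger_gap: 61.2
grip_force: 0.0
```

```bash
python3 trk.py; python3 -c "
from h import *
go(464,-90.5,150,-18.5)"
```

```text
A 0.32 shift px 0 0
B 0.48 shift px 7 3
C 0.33 shift px -9 9
D 0.38 shift px 1 9
lens 1.0 shift px 0 0
mend 1.0 shift px 0 0
mark 1.0 shift px 0 0
t 26.6 pos [ 466.4 -165.1  308.8] [ 1.80e+02 -1.00e-01 -1.87e+01] gap 61.1 ft [-0.1  1.3 -0.2]
 turn units -0.04 | shift units [-0.87 -2.33  5.29] rows 6
```

Request:
{"api": "apply_moves", "payload": {
  "deltas": [
    [-0.29, -0.78, 0, 0, 0, 0, 0.72],
    [-0.29, -0.78, 0.5, 0, 0, 0, 0.72],
    [-0.29, -0.77, 0.8, 0, 0, 0, 0.72],
    [0, 0, 1, 0, 0, 0, 0.72],
    [0, 0, 1, 0, 0, 0, 0.72],
    [0, 0, 1, 0, 0, 0, 0.72],
    [0, 0, 0.9, 0, 0, 0, 0.72],
    [0, 0, 0, 0, 0, 0, 0.72]
  ]
}}

```text
time: 27.55
tool_pos: [462.3, -90.0, 150.1]
tcp_rot: [180.0, 0.3, -18.4]
ft_force: [0.1, 0.3, 1.2]
finger_gap: 61.4
grip_force: 0.0
```

Request:
{"api": "apply_moves", "payload": {
  "deltas": [
    [0, 0, 0, 0, 0, 0, 0.72]
  ]
}}

```text
time: 27.68
tool_pos: [464.5, -90.7, 153.4]
tcp_rot: [-180.0, -0.1, -18.4]
ft_force: [0.3, -0.7, -0.1]
finger_gap: 61.6
grip_force: 0.0
```

```bash
python3 - <<'E'
from h import *
go(464,-90.5,91,-18.5)
E
python3 trk.py | head -1
```

```text
t 27.7 pos [464.5 -90.7 153.4] [-1.80e+02 -1.00e-01 -1.84e+01] gap 61.6 ft [ 0.3 -0.7 -0.1]
 turn units 0.02 | shift units [-0.02  0.    2.08] rows 3
A 0.34 shift px 12 14
```

Request:
{"api": "apply_moves", "payload": {
  "deltas": [
    [0, 0, 0.7, 0, 0, 0, 0.72],
    [0, 0, 0.7, 0, 0, 0, 0.72],
    [0, 0, 0.68, 0, 0, 0, 0.72],
    [0, 0, 0, 0, 0, 0, 0.72],
    [0, 0, 0, 0, 0, 0, 0.4],
    [0, 0, 0, 0, 0, 0, 0.4],
    [0, 0, 0, 0, 0, 0, 0.4],
    [0, 0, 0, 0, 0, 0, 0.4]
  ]
}}

```text
time: 28.72
tool_pos: [465.1, -91.0, 91.3]
tcp_rot: [180.0, -0.2, -18.4]
ft_force: [-0.9, -1.0, 5.4]
finger_gap: 45.4
grip_force: 41.6
```

Request:
{"api": "apply_moves", "payload": {
  "deltas": [
    [0, 0, -0.7, 0, 0, 0, 0.4],
    [0, 0, -0.9, 0, 0, 0, 0.4],
    [0, 0, -0.9, 0, 0, 0, 0.4],
    [0, 0, -0.9, 0, 0, -1, 0.4],
    [0, 0, -0.9, 0, 0, -1, 0.4],
    [0, 0, -0.9, 0, 0, -1, 0.4],
    [0, 0, 0, 0, 0, -0.7, 0.4],
    [0, 0, 0, 0, 0, 0, 0.4]
  ]
}}

```text
time: 29.72
tool_pos: [464.0, -90.5, 246.0]
tcp_rot: [180.0, -0.0, -1.5]
ft_force: [-0.8, 0.7, -2.1]
finger_gap: 45.5
grip_force: 41.4
```

Run:
```python
from h import *
go(617.5,-86.5,251,-1.5)
```

```text
t 29.7 pos [464.  -90.5 246. ] [180.   -0.   -1.5] gap 45.5 ft [-0.8  0.7 -2.1]
 turn units 0.01 | shift units [ 5.11 -0.27 -0.17] rows 6
```

Request:
{"api": "apply_moves", "payload": {
  "deltas": [
    [0.8, -0.27, 0, 0, 0, 0, 0.4],
    [0.8, 0, 0, 0, 0, 0, 0.4],
    [0.8, 0, 0, 0, 0, 0, 0.4],
    [0.8, 0, 0, 0, 0, 0, 0.4],
    [0.8, 0, 0, 0, 0, 0, 0.4],
    [0.8, 0, 0, 0, 0, 0, 0.4],
    [0.31, 0, 0, 0, 0, 0, 0.4],
    [0, 0, 0, 0, 0, 0, 0.4]
  ]
}}

```text
time: 30.72
tool_pos: [617.1, -86.2, 244.8]
tcp_rot: [-180.0, 0.1, -1.5]
ft_force: [0.1, -0.3, -2.2]
finger_gap: 45.6
grip_force: 41.3
```

Request:
{"api": "apply_moves", "payload": {
  "deltas": [
    [0, 0, 0, 0, 0, 0, 0.4],
    [0, 0, 0.3, 0, 0, 0, 0.4],
    [0, 0, 0.3, 0, 0, 0, 0.4],
    [0, 0, 0.2, 0, 0, 0, 0.4],
    [0, 0, 0, 0, 0, 0, 0.4],
    [0, 0, 0, 0, 0, 0, 0.4]
  ]
}}

```text
time: 31.48
tool_pos: [617.4, -86.3, 221.7]
tcp_rot: [180.0, -0.0, -1.5]
ft_force: [-0.2, 0.5, -1.1]
finger_gap: 45.2
grip_force: 41.3
```

Request:
{"api": "apply_moves", "payload": {
  "deltas": [
    [0, 0, 0.08, 0, 0, 0, 0.4],
    [0, 0, 0, 0, 0, 0, 0.4],
    [0, 0, 0, 0, 0, 0, 0.4]
  ]
}}

```text
time: 31.85
tool_pos: [617.5, -86.4, 219.6]
tcp_rot: [180.0, -0.0, -1.5]
ft_force: [0.3, -0.2, 0.0]
finger_gap: 45.8
grip_force: 41.5
```

Request:
{"api": "apply_moves", "payload": {
  "deltas": [
    [0, 0, 0.04, 0, 0, 0, 0.4],
    [0, 0, 0, 0, 0, 0, 0.6],
    [0, 0, 0, 0, 0, 0, 0.68],
    [0, 0, 0, 0, 0, 0, 0.68],
    [0, 0, -0.4, 0, 0, 0, 0.68],
    [0, 0, -0.8, 0, 0, 0, 0.68],
    [0, 0, -1, 0, 0, 0, 0.68],
    [0, 0, -0.8, 0, 0, 0, 0.68]
  ]
}}

```text
time: 32.85
tool_pos: [617.6, -86.3, 310.5]
tcp_rot: [180.0, -0.1, -1.5]
ft_force: [0.1, -0.7, 0.4]
finger_gap: 58.1
grip_force: 0.0
```

Request:
{"api": "apply_moves", "payload": {
  "deltas": [
    [-1, 0, 0, 0, 0, 0, 0.4],
    [-1, 0, 0, 0, 0, 0, 0.4],
    [-1, 0, 0, 0, 0, 0, 0.35],
    [-1, -1, 0, 0, 0, 0, 0.35],
    [0, -1, 0, 0, 0, 0, 0.35],
    [0, -1, 0, 0, 0, 0, 0.35],
    [0, -1, 0, 0, 0, 0, 0.35],
    [0, -1, 0, 0, 0, 0, 0.35]
  ]
}}

```text
time: 33.85
tool_pos: [501.3, 67.7, 309.2]
tcp_rot: [-180.0, -0.1, -1.5]
ft_force: [0.2, -0.1, 0.1]
finger_gap: 29.9
grip_force: 0.0
```

Request:
{"api": "apply_moves", "payload": {
  "deltas": [
    [0, -1, 0, 0, 0, 0, 0.35],
    [0, -1, 0, 0, 0, 0, 0.35],
    [0, -1, 0, 0, 0, 0, 0.35],
    [0, -1, 0, 0, 0, 0, 0.35],
    [0, -1, 0, 0, 0, 0, 0.35],
    [0, 0, 0, 0, 0, 0, 0.35]
  ]
}}

```text
time: 34.6
tool_pos: [504.8, 218.4, 308.8]
tcp_rot: [-180.0, -0.0, -1.3]
ft_force: [-0.2, 0.1, -0.7]
finger_gap: 29.8
grip_force: 0.0
```

```bash
python3 - <<'E'
from h import *
go(549.6,295.5,150,90)
im=np.hstack([snapshot(n)[a:a+120,b:b+120] for n,a,b in(('scene',150,230),('top',150,340))])
cv2.imwrite('pics/c7.png',cv2.resize(np.clip(im[:,:,::-1]*1.6,0,255).astype(np.uint8),None,fx=3.3,fy=3.3,interpolation=cv2.INTER_CUBIC))
E
python3 trk.py
```

```text
t 34.6 pos [504.8 218.4 308.8] [-180.    -0.    -1.3] gap 29.8 ft [-0.2  0.1 -0.7]
 turn units -19.92 | shift units [2.57 1.49 5.29] rows 6
A 0.17 shift px 7 -9
B 0.19 shift px 11 1
C 0.27 shift px -6 -14
D 0.24 shift px -4 -9
lens 0.97 shift px 0 0
mend 1.0 shift px 0 0
mark 0.99 shift px 0 0
```

View pics/c7.png

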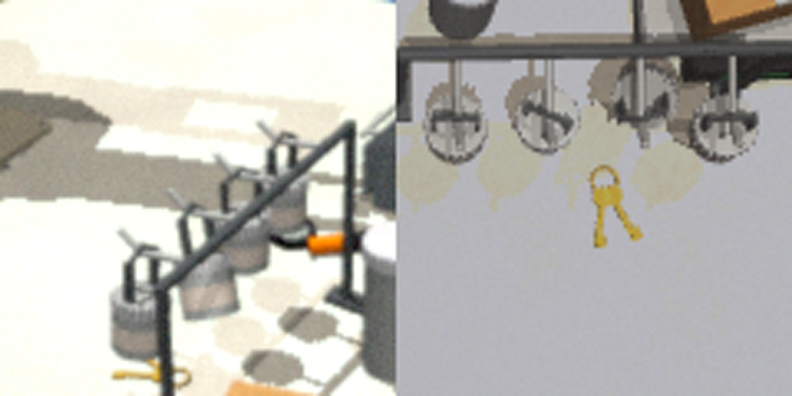

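All four tins now hang on their own hooks, tin C still swinging or leaning a little. I refine the handle position from the first picture.

Run:
```python
from h import *
g=cv2.cvtColor(cv2.imread('pics/top0.png'),cv2.COLOR_BGR2GRAY)
print(g[206:224,226:270:4])
```

```text
[[ 37  43  35  38  38  39  38  37  37  42  39]
 [ 52  68  68  68  70  85  86  87 103  81 102]
 [104 105 105 105 103 105 105 108 108  85 107]
 [109 107 108 107 110 108 108 109 109  83 108]
 [109 107 107 107 109 109 107 107 108  84 108]
 [111 108 108 111 110  85  84  83 109  64  86]
 [111 109  73  84  84  81  80  80  81  61  80]
 [112 110  63  80  79  79  80  79  79  61  79]
 [112  81  57  69  66  71  74  76  80  79 107]
 [112  87  87  87  90  92  96 100 102 105 111]
 [111  98  97  91  90  89  87  92  88  90 111]
 [111  83  88  84  80  95  91  90 108 106 111]
 [111 108 105 104 105 105 107 105 108 109 111]
 [110 110 107 107 108 108 108 107 107 109 111]
 [111 108 108 109 108 109 110 108 109 108 111]
 [111 111 109 108 110 112 111 111 112 111 111]
 [110 110 111 110 110 110 112 112 111 111 111]
 [111 112 111 112 111 111 112 111 111 112 111]]
```

Run:
```python
from h import *
a,b=pl('top',228.3,215.7,63),pl('top',265.2,215.1,63);print(a,b)
m=(a+b)/2; go(m[0],m[1],150,89)
```

```text
[554.5 360.2  63. ] [553.  230.8  63. ]
t 34.8 pos [505.1 216.1 308.5] [180.   -0.   -1.5] gap 29.8 ft [ 0.5  0.  -0.1]
 turn units -19.74 | shift units [2.67 1.58 5.28] rows 6
```

Request:
{"api": "apply_moves", "payload": {
  "deltas": [
    [0, 0, 0, 0, 0, -1, 0.25],
    [0, 0, 0, 0, 0, -1, 0.25],
    [0, 0, 0, 0, 0, -1, 0.25],
    [0, 0, 0, 0, 0, -1, 0.25],
    [0, 0, 0, 0, 0, -1, 0.25],
    [0, 0, 0, 0, 0, -1, 0.25],
    [0, 0, 0, 0, 0, -1, 0.25],
    [0, 0, 0, 0, 0, -1, 0.25]
  ]
}}

```text
time: 35.75
tool_pos: [505.2, 215.5, 308.4]
tcp_rot: [180.0, -0.0, 35.3]
ft_force: [0.4, -0.2, 0.2]
finger_gap: 21.5
grip_force: 0.0
```

Request:
{"api": "apply_moves", "payload": {
  "deltas": [
    [0, 0, 0, 0, 0, -1, 0.25],
    [0, 0, 0, 0, 0, -1, 0.25],
    [0, 0, 0, 0, 0, -1, 0.25],
    [0, 0, 0, 0, 0, -1, 0.25],
    [0, 0, 0, 0, 0, -1, 0.25],
    [0, 0, 0, 0, 0, -1, 0.25],
    [0, 0, 0, 0, 0, -1, 0.25],
    [0, 0, 0, 0, 0, -1, 0.25]
  ]
}}

```text
time: 36.75
tool_pos: [505.2, 215.4, 308.3]
tcp_rot: [180.0, 0.0, 71.9]
ft_force: [0.9, -0.4, -0.3]
finger_gap: 21.2
grip_force: 0.0
```

Request:
{"api": "apply_moves", "payload": {
  "deltas": [
    [0.6, 0.3, 0.8, 0, 0, -1, 0.25],
    [0.6, 0.3, 0.8, 0, 0, -1, 0.25],
    [0.6, 0.3, 0.8, 0, 0, -1, 0.25],
    [0.6, 0.3, 0.8, 0, 0, -0.7, 0.25],
    [0, 0, 0, 0, 0, 0, 0.25],
    [0, 0, 0, 0, 0, 0, 0.25]
  ]
}}

```text
time: 37.5
tool_pos: [554.4, 279.1, 213.1]
tcp_rot: [180.0, 0.0, 88.7]
ft_force: [-0.2, -0.4, 0.4]
finger_gap: 21.5
grip_force: 0.0
```

Run:
```python
from h import *
a,b=pl('top',228.3,215.7,63),pl('top',265.2,215.1,63)
m=(a+b)/2; go(m[0],m[1],62,89)
```

```text
t 37.5 pos [554.4 279.1 213.1] [180.    0.   88.7] gap 21.5 ft [-0.2 -0.4  0.4]
 turn units -0.06 | shift units [ 0.55 -0.03  5.04] rows 6
```

Request:
{"api": "apply_moves", "payload": {
  "deltas": [
    [0.55, -0.03, 1, 0, 0, 0, 0.25],
    [0, 0, 1, 0, 0, 0, 0.25],
    [0, 0, 1, 0, 0, 0, 0.25],
    [0, 0, 0.7, 0, 0, 0, 0.25],
    [0, 0, 0.3, 0, 0, 0, 0.25],
    [0, 0, 0, 0, 0, 0, 0.25]
  ]
}}

```text
time: 38.25
tool_pos: [553.7, 296.3, 92.4]
tcp_rot: [180.0, -0.0, 88.8]
ft_force: [0.2, 0.7, 0.3]
finger_gap: 21.6
grip_force: 0.0
```

Request:
{"api": "apply_moves", "payload": {
  "deltas": [
    [0, 0, 0.3, 0, 0, 0, 0.25],
    [0, 0, 0.3, 0, 0, 0, 0.25],
    [0, 0, 0, 0, 0, 0, 0.25]
  ]
}}

```text
time: 38.62
tool_pos: [552.9, 296.2, 72.9]
tcp_rot: [-179.9, 0.0, 88.8]
ft_force: [-0.2, 0.0, -0.3]
finger_gap: 21.2
grip_force: 0.0
```

Request:
{"api": "apply_moves", "payload": {
  "deltas": [
    [0, 0, 0.25, 0, 0, 0, 0.25],
    [0, 0, 0.25, 0, 0, 0, 0.25],
    [0, 0, 0, 0, 0, 0, 0],
    [0, 0, 0, 0, 0, 0, 0],
    [0, 0, 0, 0, 0, 0, 0]
  ],
  "grip_force": 60
}}

```text
time: 39.25
tool_pos: [552.6, 296.1, 57.7]
tcp_rot: [-179.9, 0.1, 88.8]
ft_force: [1.3, 0.3, -12.4]
finger_gap: 8.9
grip_force: 58.2
```

Request:
{"api": "apply_moves", "payload": {
  "deltas": [
    [0, -0.3, 0, 0, 0, 0, 0],
    [0, -0.5, 0, 0, 0, 0, 0],
    [0, -0.5, 0, 0, 0, 0, 0],
    [0, 0, 0, 0, 0, 0, 0]
  ]
}}

```text
time: 39.75
tool_pos: [512.1, 296.5, 57.7]
tcp_rot: [-179.8, 0.1, 88.9]
ft_force: [-0.2, -2.5, -15.9]
finger_gap: 8.8
grip_force: 58.9
```

Request:
{"api": "apply_moves", "payload": {
  "deltas": [
    [0, -0.5, 0, 0, 0, 0, 0],
    [0, -0.5, 0, 0, 0, 0, 0],
    [0, -0.5, 0, 0, 0, 0, 0],
    [0, -0.5, 0, 0, 0, 0, 0],
    [0, -0.5, 0, 0, 0, 0, 0],
    [0, 0, 0, 0, 0, 0, 0]
  ]
}}

```text
time: 40.5
tool_pos: [437.0, 297.1, 57.7]
tcp_rot: [-179.8, 0.2, 88.9]
ft_force: [-1.4, -9.1, -18.2]
finger_gap: 8.9
grip_force: 60.2
```

Request:
{"api": "apply_moves", "payload": {
  "deltas": [
    [-0.1, -0.3, 0, 0, 0, 0, 0],
    [0, -0.3, 0, 0, 0, 0, 0],
    [0, -0.2, 0, 0, 0, 0, 0],
    [0, 0, 0, 0, 0, 0, 0]
  ]
}}

```text
time: 41.0
tool_pos: [413.3, 297.2, 57.7]
tcp_rot: [-179.8, -0.1, 88.9]
ft_force: [-0.9, 6.9, -25.4]
finger_gap: 8.8
grip_force: 59.6
```

Request:
{"api": "apply_moves", "payload": {
  "deltas": [
    [0, -0.2, 0, 0, 0, 0, 0],
    [0, 0, 0, 0, 0, 0, 0]
  ]
}}

```text
time: 41.25
tool_pos: [407.4, 297.2, 57.8]
tcp_rot: [-179.8, -0.1, 88.9]
ft_force: [-1.0, 6.7, -25.5]
finger_gap: 8.3
grip_force: 59.6
```

Request:
{"api": "apply_moves", "payload": {
  "deltas": [
    [0, -0.15, -0.05, 0, 0, 0, 0],
    [0, 0, 0, 0, 0, 0, 0]
  ]
}}

```text
time: 41.5
tool_pos: [402.5, 297.2, 57.9]
tcp_rot: [-179.8, -0.1, 88.9]
ft_force: [4.3, 11.0, -38.8]
finger_gap: 8.9
grip_force: 59.4
```

Request:
{"api": "apply_moves", "payload": {
  "deltas": [
    [0, 0, 0, 0, 0, 0, 0.3],
    [0, 0, 0, 0, 0, 0, 0.3],
    [0, 0, 0, 0, 0, 0, 0.3]
  ]
}}

```text
time: 41.88
tool_pos: [406.6, 297.5, 62.7]
tcp_rot: [179.8, -0.1, 88.8]
ft_force: [-0.1, -0.3, -0.6]
finger_gap: 25.6
grip_force: 0.0
```

```bash
python3 - <<'E'
from h import *
go(549,48,200,0)
E
python3 trk.py|tail -3
```

```text
t 41.9 pos [406.6 297.5  62.7] [ 1.798e+02 -1.000e-01  8.880e+01] gap 25.6 ft [-0.1 -0.3 -0.6]
 turn units 19.38 | shift units [ 4.75  8.32 -4.58] rows 9
lens 1.0 shift px 0 0
mend 1.0 shift px 0 0
mark 1.0 shift px 0 0
```

```bash
cat > mm.py <<'E'
from h import *
def meas(q=None):
    im=snapshot('top'); g=im[180:246,295:345].astype(int); o=np.array([295,180])
    mx=g.max(2); dark=(mx<60).astype(np.uint8); org=((g[:,:,0]>90)&(g[:,:,2]<60)).astype(np.uint8)
    lab=cv2.connectedComponentsWithStats(dark|org)
    for i in range(1,lab[0]):
        if lab[2][i,4]<40: continue
        m=(lab[1]==i); v,u=np.nonzero(m); P=np.array([pl('top',a+o[0],b+o[1],11)[:2] for a,b in zip(u,v)])
        c=P.mean(0); w=np.linalg.svd(P-c,full_matrices=False)[2][0]; t=(P-c)@w; wd=(P-c)@[-w[1],w[0]]
        print('area',len(P),'orange',int((org>0)[m].sum()),'c',c.round(1),'dir',w.round(3),'ang',np.degrees(np.arctan2(w[1],w[0])).round(1),'ends',(c+w*t.min()).round(1),(c+w*t.max()).round(1),'w',np.ptp(wd).round(1))
meas()
E
python3 mm.py
```

```text
area 54 orange 0 c [667.  -32.2] dir [-0.319 -0.948] ang -108.6 ends [671.9 -17.7] [662.1 -46.7] w 27.4
area 127 orange 77 c [617.7  54.6] dir [-0.772 -0.636] ang -140.5 ends [646.2  78.1] [589.6  31.5] w 23.2
area 194 orange 0 c [519.1  40.6] dir [-0.939 -0.343] ang -159.9 ends [578.6  62.3] [453.5  16.6] w 58.8
```

Request:
{"api": "apply_moves", "payload": {
  "deltas": [
    [0, 0, -0.5, 0, 0, 0, 0.3],
    [0, 0, -1, 0, 0, 0, 0.3],
    [0, 0, -1, 0, 0, 0, 0.3],
    [0, 0, -1, 0, 0, 0, 0.4],
    [0, 0, -1, 0, 0, 1, 0.45],
    [0, 0, 0, 0, 0, 1, 0.45],
    [0, 0, 0, 0, 0, 1, 0.45],
    [0, 0, 0, 0, 0, 1, 0.45]
  ]
}}

```text
time: 42.98
tool_pos: [405.3, 296.6, 197.0]
tcp_rot: [179.9, -0.1, 70.4]
ft_force: [1.3, 0.7, -0.3]
finger_gap: 38.6
grip_force: 0.0
```

Request:
{"api": "apply_moves", "payload": {
  "deltas": [
    [0, 0, 0, 0, 0, 1, 0.45],
    [0, 0, 0, 0, 0, 1, 0.45],
    [0, 0, 0, 0, 0, 1, 0.45],
    [0, 0, 0, 0, 0, 1, 0.45],
    [0, 0, 0, 0, 0, 1, 0.45],
    [0, 0, 0, 0, 0, 1, 0.45],
    [0, 0, 0, 0, 0, 1, 0.45],
    [0, 0, 0, 0, 0, 1, 0.45]
  ]
}}

```text
time: 43.98
tool_pos: [405.2, 296.6, 196.8]
tcp_rot: [180.0, -0.1, 33.7]
ft_force: [-0.3, 0.2, -0.5]
finger_gap: 38.9
grip_force: 0.0
```

Request:
{"api": "apply_moves", "payload": {
  "deltas": [
    [0, 0, 0, 0, 0, 1, 0.45],
    [0, 0, 0, 0, 0, 1, 0.45],
    [0, 0, 0, 0, 0, 0.9, 0.45],
    [0, 0, 0, 0, 0, 0, 0.45]
  ]
}}

```text
time: 44.48
tool_pos: [405.3, 296.6, 196.6]
tcp_rot: [-180.0, -0.1, 20.6]
ft_force: [-0.4, 0.6, -0.1]
finger_gap: 38.5
grip_force: 0.0
```

```bash
python3 mm.py
python3 - <<'E'
from h import *
go(505,35.5,120,20)
E
```

```text
area 55 orange 0 c [667.1 -32.5] dir [-0.198 -0.98 ] ang -101.4 ends [670.  -18.2] [664.4 -46.3] w 25.4
area 127 orange 77 c [617.7  54.6] dir [-0.772 -0.636] ang -140.5 ends [646.2  78.1] [589.6  31.5] w 23.2
area 191 orange 0 c [519.1  40.2] dir [-0.941 -0.339] ang -160.2 ends [578.8  61.8] [453.6  16.5] w 58.8
t 44.5 pos [405.2 296.6 196.4] [-1.80e+02 -1.00e-01  2.06e+01] gap 38.4 ft [-0.1 -0.1 -0.4]
 turn units 0.14 | shift units [0.15 9.32 2.55] rows 10
```

Request:
{"api": "apply_moves", "payload": {
  "deltas": [
    [0.15, 0.94, 0, 0, 0, 0.14, 0.45],
    [0, 0.93, 0, 0, 0, 0, 0.45],
    [0, 0.93, 0, 0, 0, 0, 0.45],
    [0, 0.93, 0, 0, 0, 0, 0.45],
    [0, 0.93, 0, 0, 0, 0, 0.45],
    [0, 0.93, 0, 0, 0, 0, 0.45],
    [0, 0.93, 0, 0, 0, 0, 0.45],
    [0, 0.93, 0, 0, 0, 0, 0.45]
  ]
}}

```text
time: 45.52
tool_pos: [486.0, 87.2, 196.0]
tcp_rot: [180.0, -0.0, 20.0]
ft_force: [-0.2, 0.3, 0.1]
finger_gap: 38.3
grip_force: 0.0
```

Request:
{"api": "apply_moves", "payload": {
  "deltas": [
    [0, 0.93, 0.5, 0, 0, 0, 0.45],
    [0, 0.93, 1, 0, 0, 0, 0.45],
    [0, 0, 1, 0, 0, 0, 0.45],
    [0, 0, 0.9, 0, 0, 0, 0.45],
    [0, 0, 0, 0, 0, 0, 0.45],
    [0, 0, 0, 0, 0, 0, 0.45]
  ]
}}

```text
time: 46.28
tool_pos: [505.4, 35.6, 94.8]
tcp_rot: [180.0, -0.1, 20.0]
ft_force: [0.1, -0.2, 1.0]
finger_gap: 38.4
grip_force: 0.0
```

Run:
```python
from h import *
go(505,35.5,22,20)
```

```text
t 46.3 pos [505.4  35.6  94.8] [ 1.8e+02 -1.0e-01  2.0e+01] gap 38.4 ft [ 0.1 -0.2  1. ]
 turn units -0.01 | shift units [-0.01  0.    2.43] rows 3
```

Request:
{"api": "apply_moves", "payload": {
  "deltas": [
    [0, 0, 0.8, 0, 0, 0, 0.45],
    [0, 0, 0.8, 0, 0, 0, 0.45],
    [0, 0, 0.6, 0, 0, 0, 0.45],
    [0, 0, 0.28, 0, 0, 0, 0.45],
    [0, 0, 0, 0, 0, 0, 0.4],
    [0, 0, 0, 0, 0, 0, 0.35]
  ],
  "grip_force": 40
}}

```text
time: 47.02
tool_pos: [505.4, 35.6, 20.0]
tcp_rot: [180.0, -0.1, 19.9]
ft_force: [0.2, 0.7, 0.0]
finger_gap: 29.6
grip_force: 0.0
```

Request:
{"api": "apply_moves", "payload": {
  "deltas": [
    [0, 0, 0, 0, 0, 0, 0.1],
    [0, 0, 0, 0, 0, 0, 0.1],
    [0, 0, 0, 0, 0, 0, 0.1],
    [0, 0, 0, 0, 0, 0, 0.1]
  ]
}}

```text
time: 47.52
tool_pos: [505.4, 35.6, 20.0]
tcp_rot: [180.0, -0.1, 19.9]
ft_force: [-0.6, -0.4, 5.6]
finger_gap: 16.6
grip_force: 39.8
```

Request:
{"api": "apply_moves", "payload": {
  "deltas": [
    [0, 0, -0.5, 0, 0, 0, 0.1],
    [0, 0, -0.9, 0, 0, 0, 0.1],
    [0, 0, -0.9, 0, 0, 0, 0.1],
    [0, 0, -0.9, 0, 0, -0.9, 0.1],
    [0, 0, -0.9, 0, 0, -0.9, 0.1],
    [0, 0, -0.9, 0, 0, -0.9, 0.1],
    [0, 0, -0.4, 0, 0, -0.9, 0.1],
    [0, 0, 0, 0, 0, -0.9, 0.1]
  ]
}}

```text
time: 48.52
tool_pos: [505.5, 35.6, 183.6]
tcp_rot: [179.9, -0.1, 40.7]
ft_force: [-0.9, 0.2, -1.1]
finger_gap: 16.4
grip_force: 39.1
```

Request:
{"api": "apply_moves", "payload": {
  "deltas": [
    [0, 0, 0, 0, 0, -0.9, 0.1],
    [0, 0, 0, 0, 0, -0.9, 0.1],
    [0, 0, 0, 0, 0, -0.9, 0.1],
    [0, 0, 0, 0, 0, -0.9, 0.1],
    [0, 0, 0, 0, 0, -0.9, 0.1],
    [0, 0, 0, 0, 0, -0.9, 0.1],
    [0, 0, 0, 0, 0, -0.9, 0.1],
    [0, 0, 0, 0, 0, -0.9, 0.1]
  ]
}}

```text
time: 49.52
tool_pos: [504.5, 35.6, 181.9]
tcp_rot: [180.0, -0.0, 73.7]
ft_force: [0.3, 0.7, -0.2]
finger_gap: 16.8
grip_force: 39.1
```

Request:
{"api": "apply_moves", "payload": {
  "deltas": [
    [0, 0, 0, 0, 0, -0.9, 0.1],
    [0, 0, 0, 0, 0, -0.9, 0.1],
    [0, 0, 0, 0, 0, -0.9, 0.1],
    [0, 0, 0, 0, 0, -0.9, 0.1],
    [0, 0, 0, 0, 0, 0, 0.1]
  ]
}}

```text
time: 50.15
tool_pos: [504.6, 35.6, 181.8]
tcp_rot: [180.0, 0.0, 90.0]
ft_force: [-0.3, -0.3, -0.2]
finger_gap: 16.6
grip_force: 39.1
```

Run:
```python
from h import *
go(500,313,120,90)
```

```text
t 50.1 pos [504.6  35.6 181.8] [180.   0.  90.] gap 16.6 ft [-0.3 -0.3 -0.2]
 turn units 0.0 | shift units [ 9.25 -0.15  2.06] rows 10
```

Run:
```python
from h import *
g=cv2.cvtColor(snapshot('top'),cv2.COLOR_RGB2GRAY)
for p in ([404,296,63],[439,296,89],[460,296,78],[600,296,22],[553,187,78],[553,405,78],[608,296,100]): print(p,px('top',p))
print('rows 195-275 at col 236,246,256'); print(g[195:275:1,[236,246,256]].T)
print('cols 200-300 at row 222'); print(g[[222,228],200:300:1])
```

```text
[404, 296, 63] [246.7 258.8]
[439, 296, 89] [245.1 248.4]
[460, 296, 78] [245.8 242.3]
[600, 296, 22] [248.9 203.6]
[553, 187, 78] [277.2 214.4]
[553, 405, 78] [214.4 216.1]
[608, 296, 100] [244.4 198.6]
rows 195-275 at col 236,246,256
[[ 79  78  79  58  84  85  85  87  84  95  96 101 102 101  98  95  95  99
   98 100 101 102 103 104 104 103 104 103 101 102 103 102  98 100 101  99
  101  99  98 101 102 103 100 100  98  71  66  66  89  95  88  81  81  84
   52  62  62  63  78  77  76  81 108  82  94  91  77 105 110 112 112 112
  112 111 111 110 111 111 111 111]
 [ 79  80  79  70  83  85  87  89  87  95  98 104 100  97  95  97 100 100
  100 103 105 104 104 106 105 104 105 101  97  98 100 102  99 101 101 101
  103 100 100 101 104 102 100  99  70  59  62  61  97  61  78  79  81  85
   69 104 110 110  84  81  78  79 108  79  96  88  88 107 112 111 111 112
  112 110 111 111 113 112 112 112]
 [ 78  79  79  72  87  87  92  91  86  95  96  99  99 100  98 100 101 102
  100 106 106 105 102 102  99  99 102  99  99  99 101 102 101 104 103 104
  105 101 100  99  98  98  95  95  95  67  62  60  99 
[... 280 characters left out ...]
2 105 103 103 104 103
  103 103 104 103 104 104 104 104 103 102 101  99  98  98  98  99 100 100
  101  99  99 101 101  99 101 101 100 100 101 101 102 102 101 102 101 102
  101 103 102 101  98  94  97  50  40  51  82 110 111 109  84  97  96  81
   69  98  99  95  36  59  93  98  98  98]
 [111 111 109 111 111 111 111 111 111 110 111 110 109  99  65  38  40  40
   54 103 102 104 103 103 102 103 102  99  97  98  98  98  96  99  98  98
  100  99  99  99 100  99 100 100 101 100 101 102 100 103 102 101 103 104
  103 103 104 104 104 104 104 103 104 104 104 104 103 101  99  99  99 101
  101 100 101 100 101  98  99  50  37  50  81 111 111 109  97  98  96  68
   84  98  98  92  38  42  78  85  87  85]]
```

Request:
{"api": "apply_moves", "payload": {
  "deltas": [
    [0.93, -0.15, 0, 0, 0, 0, 0.1],
    [0.93, 0, 0, 0, 0, 0, 0.1],
    [0.93, 0, 0, 0, 0, 0, 0.1],
    [0.93, 0, 0, 0, 0, 0, 0.1],
    [0.93, 0, 0, 0, 0, 0, 0.1],
    [0.93, 0, 0, 0, 0, 0, 0.1],
    [0.93, 0, 0, 0, 0, 0, 0.1],
    [0.93, 0, 0, 0, 0, 0, 0.1]
  ]
}}

```text
time: 51.2
tool_pos: [499.9, 259.7, 181.4]
tcp_rot: [180.0, 0.0, 89.9]
ft_force: [1.2, 0.0, -0.1]
finger_gap: 16.7
grip_force: 39.1
```

Request:
{"api": "apply_moves", "payload": {
  "deltas": [
    [0.93, 0, 0, 0, 0, 0, 0.1],
    [0.88, 0, 0, 0, 0, 0, 0.1],
    [0, 0, 0.5, 0, 0, 0, 0.1],
    [0, 0, 0.8, 0, 0, 0, 0.1],
    [0, 0, 0.8, 0, 0, 0, 0.1],
    [0, 0, 0.5, 0, 0, 0, 0.1],
    [0, 0, 0, 0, 0, 0, 0.1],
    [0, 0, 0, 0, 0, 0, 0.1]
  ]
}}

```text
time: 52.2
tool_pos: [500.6, 313.1, 104.0]
tcp_rot: [179.9, -0.0, 90.0]
ft_force: [0.4, 0.1, 0.2]
finger_gap: 16.9
grip_force: 39.0
```

Run:
```python
from h import *
go(500,313,44,90)
```

```text
t 52.2 pos [500.6 313.1 104. ] [179.9  -0.   90. ] gap 16.9 ft [0.4 0.1 0.2]
 turn units 0.0 | shift units [-0.   -0.02  2.  ] rows 3
```

Request:
{"api": "apply_moves", "payload": {
  "deltas": [
    [0, 0, 0.6, 0, 0, 0, 0.1],
    [0, 0, 0.6, 0, 0, 0, 0.1],
    [0, 0, 0.5, 0, 0, 0, 0.1],
    [0, 0, 0.25, 0, 0, 0, 0.1],
    [0, 0, 0, 0, 0, 0, 0.1],
    [0, 0, 0, 0, 0, 0, 0.1]
  ]
}}

```text
time: 52.95
tool_pos: [500.2, 313.3, 45.0]
tcp_rot: [180.0, -0.0, 90.0]
ft_force: [-0.1, -0.0, -0.0]
finger_gap: 16.6
grip_force: 41.9
```

Request:
{"api": "apply_moves", "payload": {
  "deltas": [
    [0, 0, 0.05, 0, 0, 0, 0.1],
    [0, 0, 0, 0, 0, 0, 0.35],
    [0, 0, 0, 0, 0, 0, 0.38],
    [0, 0, -0.4, 0, 0, 0, 0.38],
    [0, 0, -0.9, 0, 0, 0, 0.38],
    [0, 0, -0.9, 0, 0, 0, 0.4],
    [0, 0, -0.9, 0, 0, 0.5, 0.45],
    [0, 0, -0.9, 0, 0, 1, 0.5]
  ]
}}

```text
time: 53.95
tool_pos: [499.8, 313.2, 164.5]
tcp_rot: [180.0, -0.0, 83.1]
ft_force: [-0.1, -0.0, 1.5]
finger_gap: 42.9
grip_force: 0.0
```

Request:
{"api": "apply_moves", "payload": {
  "deltas": [
    [0, 0, -0.6, 0, 0, 1, 0.5],
    [0, 0, 0, 0, 0, 1, 0.5],
    [0, 0, 0, 0, 0, 1, 0.5],
    [0, 0, 0, 0, 0, 1, 0.5],
    [0, 0, 0, 0, 0, 1, 0.5],
    [0, 0, 0, 0, 0, 1, 0.5],
    [0, 0, 0, 0, 0, 1, 0.5],
    [0, 0, 0, 0, 0, 1, 0.5]
  ]
}}

```text
time: 54.95
tool_pos: [499.8, 313.2, 181.6]
tcp_rot: [-180.0, -0.0, 46.3]
ft_force: [0.6, 0.7, -0.4]
finger_gap: 42.4
grip_force: 0.0
```

Request:
{"api": "apply_moves", "payload": {
  "deltas": [
    [0, 0, 0, 0, 0, 1, 0.5],
    [0, 0, 0, 0, 0, 0.5, 0.5],
    [0, 0, 0, 0, 0, 0, 0.5]
  ]
}}

```text
time: 55.32
tool_pos: [499.8, 313.2, 181.5]
tcp_rot: [-180.0, -0.0, 39.6]
ft_force: [0.6, 0.6, 0.2]
finger_gap: 42.5
grip_force: 0.0
```

```bash
python3 mm.py
python3 - <<'E'
from h import *
go(617.5,54.5,120,39.5)
E
```

```text
area 53 orange 0 c [666.8 -32.5] dir [-0.162 -0.987] ang -99.3 ends [669.  -18.9] [664.6 -46. ] w 24.7
area 128 orange 78 c [617.6  54.4] dir [-0.769 -0.639] ang -140.3 ends [646.2  78.2] [589.8  31.3] w 23.6
t 55.4 pos [499.9 313.2 181.5] [-180.    -0.    39.7] gap 42.5 ft [ 0.  -0.   0.1]
 turn units 0.04 | shift units [-2.46  9.15  2.05] rows 10
```

Request:
{"api": "apply_moves", "payload": {
  "deltas": [
    [-0.25, 0.92, 0, 0, 0, 0, 0.5],
    [-0.25, 0.92, 0, 0, 0, 0, 0.5],
    [-0.25, 0.92, 0, 0, 0, 0, 0.5],
    [-0.25, 0.92, 0, 0, 0, 0, 0.5],
    [-0.25, 0.92, 0, 0, 0, 0, 0.5],
    [-0.25, 0.92, 0, 0, 0, 0, 0.5],
    [-0.25, 0.92, 0, 0, 0, 0, 0.5],
    [-0.25, 0.92, 0, 0, 0, 0, 0.5]
  ]
}}

```text
time: 56.38
tool_pos: [594.8, 103.9, 181.3]
tcp_rot: [-180.0, -0.0, 39.7]
ft_force: [-0.1, -0.2, 0.2]
finger_gap: 42.7
grip_force: 0.0
```

Request:
{"api": "apply_moves", "payload": {
  "deltas": [
    [-0.23, 0.92, 0, 0, 0, 0, 0.5],
    [-0.23, 0.87, 0, 0, 0, 0, 0.5],
    [0, 0, 0.8, 0, 0, 0, 0.5],
    [0, 0, 0.9, 0, 0, 0, 0.5],
    [0, 0, 0.9, 0, 0, 0, 0.5],
    [0, 0, 0, 0, 0, 0, 0.5],
    [0, 0, 0, 0, 0, 0, 0.5]
  ]
}}

```text
time: 57.25
tool_pos: [618.7, 54.6, 104.4]
tcp_rot: [180.0, -0.1, 39.6]
ft_force: [-0.6, -0.2, 0.6]
finger_gap: 42.8
grip_force: 0.0
```

Run:
```python
from h import *
go(617.5,54.5,21,39.5)
```

```text
t 57.2 pos [618.7  54.6 104.4] [ 1.80e+02 -1.00e-01  3.96e+01] gap 42.8 ft [-0.6 -0.2  0.6]
 turn units 0.03 | shift units [-0.03 -0.02  2.78] rows 3
```

Request:
{"api": "apply_moves", "payload": {
  "deltas": [
    [-0.03, 0, 0.9, 0, 0, 0, 0.5],
    [0, 0, 0.9, 0, 0, 0, 0.5],
    [0, 0, 0.6, 0, 0, 0, 0.5],
    [0, 0, 0.38, 0, 0, 0, 0.5],
    [0, 0, 0, 0, 0, 0, 0.4],
    [0, 0, 0, 0, 0, 0, 0.15],
    [0, 0, 0, 0, 0, 0, 0.15],
    [0, 0, 0, 0, 0, 0, 0.15]
  ],
  "grip_force": 30
}}

```text
time: 58.25
tool_pos: [618.1, 54.0, 20.6]
tcp_rot: [179.9, -0.1, 39.6]
ft_force: [-0.1, 0.9, 2.3]
finger_gap: 23.6
grip_force: 30.6
```

Request:
{"api": "apply_moves", "payload": {
  "deltas": [
    [0, 0, 0, 0, 0, 0, 0.15],
    [0, 0, -0.5, 0, 0, 0, 0.15],
    [0, 0, -0.9, 0, 0, 0, 0.15],
    [0, 0, -0.9, 0, 0, 0, 0.15],
    [0, 0, -0.9, 0, 0, 0, 0.15],
    [0, 0, -0.9, 0, 0, 0, 0.15],
    [0, 0, -0.9, 0, 0, 0, 0.15],
    [0, 0, -0.4, 0, 0, 0, 0.15]
  ]
}}

```text
time: 59.25
tool_pos: [618.4, 54.0, 184.5]
tcp_rot: [179.9, -0.1, 39.6]
ft_force: [-0.2, -0.1, -1.0]
finger_gap: 23.1
grip_force: 30.1
```

Run:
```python
from h import *
go(540,232,120,0)
```

```text
t 59.2 pos [618.4  54.  184.5] [ 1.799e+02 -1.000e-01  3.960e+01] gap 23.1 ft [-0.2 -0.1 -1. ]
 turn units 8.64 | shift units [-2.61 -5.93  2.15] rows 6
```

Request:
{"api": "apply_moves", "payload": {
  "deltas": [
    [0, 0, 0, 0, 0, 1, 0.15],
    [0, 0, 0, 0, 0, 1, 0.15],
    [0, 0, 0, 0, 0, 1, 0.15],
    [0, 0, 0, 0, 0, 1, 0.15],
    [0, 0, 0, 0, 0, 1, 0.15],
    [0, 0, 0, 0, 0, 1, 0.15],
    [0, 0, 0, 0, 0, 1, 0.15],
    [0, 0, 0, 0, 0, 1, 0.15]
  ]
}}

```text
time: 60.25
tool_pos: [616.9, 54.0, 181.0]
tcp_rot: [-180.0, 0.1, 2.8]
ft_force: [0.2, 0.4, -0.8]
finger_gap: 23.5
grip_force: 30.2
```

Request:
{"api": "apply_moves", "payload": {
  "deltas": [
    [-0.4, -0.9, 0, 0, 0, 0.64, 0.15],
    [-0.4, -0.9, 0, 0, 0, 0, 0.15],
    [-0.4, -0.9, 0, 0, 0, 0, 0.15],
    [-0.4, -0.9, 0, 0, 0, 0, 0.15],
    [-0.4, -0.9, 0, 0, 0, 0, 0.15],
    [-0.4, -0.9, 0, 0, 0, 0, 0.15],
    [-0.2, -0.53, 0, 0, 0, 0, 0.15],
    [0, 0, 0, 0, 0, 0, 0.15]
  ]
}}

```text
time: 61.25
tool_pos: [537.6, 231.9, 181.5]
tcp_rot: [180.0, 0.0, 0.1]
ft_force: [-0.0, -0.5, 0.0]
finger_gap: 23.0
grip_force: 30.2
```

Run:
```python
from h import *
go(540,232,46,0)
g=cv2.cvtColor(snapshot('top'),cv2.COLOR_RGB2GRAY)
d=(g[200:246,214:284]<70)
for r in d[::2]: print(''.join('#' if v else '.' for v in r))
print(px('top',[500,313,34]),px('top',[500,258,34]),px('top',[500,363,34]))
```

```text
t 61.2 pos [537.6 231.9 181.5] [1.8e+02 0.0e+00 1.0e-01] gap 23.0 ft [-0.  -0.5  0. ]
 turn units 0.02 | shift units [ 0.08 -0.    4.52] rows 5
..................................#....#...###########################
...................................#...#....##########################
........................................#....#######################..
........................................##...######################...
.....................................#...#....#####################...
..........................................#....###############..###...
..........................................#....###############...###..
.....................................###...#....###########.##...###..
................................########....#...##############...###..
#..........................##############...#....############....###..
##....................##########.#########...#....#########......###..
####............##########...#############....#...##########.....###..
#####.....############...##################...#....###########...###..
###############....#####.....#########....#....#....###########..###..
.###########.........####............#######...##...###########..###..
..##########..........#######################...#....##########..###..
..###########.........#######################....#....##############..
...##########.........#######################....#....##############..
...###########......####..........................#....#############..
....###################............................#...#############..
#...############################################...#....############..
#....###########################################....#....###########..
.#....##########.......############....##########....#...#############
[243.5 231.4] [259. 231.] [229.5 231.8]
```

The magnifier lies in the drawer with its lens near (230,231) and handle end near (259,231), as predicted. I lower the marker.

Request:
{"api": "apply_moves", "payload": {
  "deltas": [
    [0.08, 0, 0.8, 0, 0, 0, 0.15],
    [0, 0, 0.9, 0, 0, 0, 0.15],
    [0, 0, 0.9, 0, 0, 0, 0.15],
    [0, 0, 0.9, 0, 0, 0, 0.15],
    [0, 0, 0.6, 0, 0, 0, 0.15],
    [0, 0, 0.4, 0, 0, 0, 0.15],
    [0, 0, 0, 0, 0, 0, 0.15],
    [0, 0, 0, 0, 0, 0, 0.15]
  ]
}}

```text
time: 62.3
tool_pos: [541.3, 231.5, 47.8]
tcp_rot: [-180.0, -0.1, 0.0]
ft_force: [-0.4, 0.4, -0.7]
finger_gap: 22.8
grip_force: 30.2
```

Request:
{"api": "apply_moves", "payload": {
  "deltas": [
    [0, 0, 0.05, 0, 0, 0, 0.15],
    [0, 0, 0, 0, 0, 0, 0.35],
    [0, 0, 0, 0, 0, 0, 0.4],
    [0, 0, 0, 0, 0, 0, 0.4],
    [0, 0, -0.5, 0, 0, 0, 0.4],
    [0, 0, -0.9, 0, 0, 0, 0.4],
    [0, 0, -0.9, 0, 0, 0, 0.4],
    [0, 0, -0.9, 0, 0, 0, 0.4]
  ]
}}

```text
time: 63.3
tool_pos: [540.6, 231.3, 143.2]
tcp_rot: [-180.0, -0.0, 0.0]
ft_force: [-0.6, 0.1, 0.9]
finger_gap: 33.9
grip_force: 0.0
```

Request:
{"api": "apply_moves", "payload": {
  "deltas": [
    [-1, -0.4, -0.5, 0, 0, -1, 0.25],
    [-0.9, -0.8, 0, 0, 0, -1, 0.25],
    [-0.8, -0.9, 0, 0, 0, -1, 0.25],
    [0, 0, 0, 0, 0, -1, 0.25],
    [0, 0, 0, 0, 0, -1, 0.25],
    [0, 0, 0, 0, 0, -1, 0.25],
    [0, 0, 0, 0, 0, -1, 0.25],
    [0, 0, 0, 0, 0, -1, 0.25]
  ]
}}

```text
time: 64.3
tool_pos: [453.8, 287.9, 157.4]
tcp_rot: [180.0, -0.1, 36.8]
ft_force: [-0.6, 0.7, -0.5]
finger_gap: 21.4
grip_force: 0.0
```

Request:
{"api": "apply_moves", "payload": {
  "deltas": [
    [0, 0, 0, 0, 0, -1, 0.25],
    [0, 0, 0, 0, 0, -1, 0.25],
    [0, 0, 0, 0, 0, -1, 0.25],
    [0, 0, 0, 0, 0, -1, 0.25],
    [0, 0, 0, 0, 0, -1, 0.25],
    [0, 0, 0, 0, 0, -1, 0.25],
    [0, 0, 0, 0, 0, -1, 0.25],
    [0, 0, 0, 0, 0, -1, 0.25]
  ]
}}

```text
time: 65.3
tool_pos: [453.8, 287.9, 157.4]
tcp_rot: [180.0, -0.0, 73.5]
ft_force: [0.7, -0.2, -0.2]
finger_gap: 21.7
grip_force: 0.0
```

Request:
{"api": "apply_moves", "payload": {
  "deltas": [
    [0, 0, 0, 0, 0, -1, 0.25],
    [0, 0, 0, 0, 0, -1, 0.25],
    [0, 0, 0, 0, 0, -1, 0.25],
    [0, 0, 0, 0, 0, -0.45, 0.25],
    [0, 0, 0, 0, 0, 0, 0.25]
  ]
}}

```text
time: 65.92
tool_pos: [453.7, 287.9, 156.8]
tcp_rot: [180.0, -0.0, 89.1]
ft_force: [0.5, 0.3, 0.3]
finger_gap: 21.1
grip_force: 0.0
```

Run:
```python
from h import *
go(403.5,297,120,89)
im=np.hstack([snapshot(n)[a:a+120,b:b+120] for n,a,b in(('scene',150,250),('top',155,200))])
cv2.imwrite('pics/c8.png',cv2.resize(np.clip(im[:,:,::-1]*1.6,0,255).astype(np.uint8),None,fx=3.3,fy=3.3,interpolation=cv2.INTER_CUBIC))
im=snapshot('top').astype(int)[200:250,200:290]
m=(im[:,:,0]>90)&(im[:,:,2]<50); v,u=np.nonzero(m); print('orange px',len(u),u.mean()+200,v.mean()+200, pl('top',u.mean()+200,v.mean()+200,40))
```

```text
t 65.9 pos [453.7 287.9 156.8] [180.   -0.   89.1] gap 21.1 ft [0.5 0.3 0.3]
 turn units 0.03 | shift units [ 0.27 -1.68  1.23] rows 2
orange px 55 266.9818181818182 224.70909090909092 [521.  228.4  40. ]
```

Request:
{"api": "apply_moves", "payload": {
  "deltas": [
    [0.27, -0.8, 0, 0, 0, 0, 0.28],
    [0, -0.86, 0, 0, 0, 0, 0.28],
    [0, 0, 0.9, 0, 0, 0, 0.28],
    [0, 0, 0.9, 0, 0, 0, 0.28],
    [0, 0, 0.3, 0, 0, 0, 0.28],
    [0, 0, 0, 0, 0, 0, 0.28]
  ]
}}

```text
time: 66.82
tool_pos: [403.7, 296.4, 92.9]
tcp_rot: [-179.9, 0.0, 89.1]
ft_force: [-0.0, -0.3, 0.3]
finger_gap: 24.0
grip_force: 0.0
```

Request:
{"api": "apply_moves", "payload": {
  "deltas": [
    [0, 0, 0.3, 0, 0, 0, 0.28],
    [0, 0, 0.3, 0, 0, 0, 0.28],
    [0, 0, 0, 0, 0, 0, 0.28],
    [0, 0, 0, 0, 0, 0, 0.28]
  ]
}}

```text
time: 67.32
tool_pos: [404.0, 296.6, 75.3]
tcp_rot: [180.0, 0.0, 89.2]
ft_force: [0.1, -0.2, -0.6]
finger_gap: 23.6
grip_force: 0.0
```

Request:
{"api": "apply_moves", "payload": {
  "deltas": [
    [0, 0, 0.25, 0, 0, 0, 0.28],
    [0, 0, 0.25, 0, 0, 0, 0.28],
    [0, 0, 0, 0, 0, 0, 0],
    [0, 0, 0, 0, 0, 0, 0],
    [0, 0, 0, 0, 0, 0, 0]
  ],
  "grip_force": 40
}}

```text
time: 67.95
tool_pos: [403.1, 296.2, 59.1]
tcp_rot: [-179.9, 0.1, 89.2]
ft_force: [0.4, 0.8, -11.5]
finger_gap: 9.4
grip_force: 38.8
```

Request:
{"api": "apply_moves", "payload": {
  "deltas": [
    [0, 0.3, 0, 0, 0, 0, 0],
    [0, 0.5, 0, 0, 0, 0, 0],
    [0, 0.5, 0, 0, 0, 0, 0],
    [0, 0.5, 0, 0, 0, 0, 0],
    [0, 0.5, 0, 0, 0, 0, 0],
    [0, 0.5, 0, 0, 0, 0, 0],
    [0, 0, 0, 0, 0, 0, 0]
  ]
}}

```text
time: 68.82
tool_pos: [489.2, 295.5, 59.3]
tcp_rot: [-180.0, -0.0, 89.1]
ft_force: [0.7, 6.3, -23.7]
finger_gap: 9.3
grip_force: 40.6
```

Request:
{"api": "apply_moves", "payload": {
  "deltas": [
    [0, 0.5, -0.04, 0, 0, 0, 0],
    [0, 0.5, 0, 0, 0, 0, 0],
    [0, 0.5, 0, 0, 0, 0, 0],
    [0, 0.4, 0, 0, 0, 0, 0],
    [0, 0.2, 0, 0, 0, 0, 0],
    [0, 0, 0, 0, 0, 0, 0]
  ]
}}

```text
time: 69.58
tool_pos: [550.9, 294.9, 59.3]
tcp_rot: [-179.9, -0.0, 89.2]
ft_force: [1.3, 8.7, -26.5]
finger_gap: 9.4
grip_force: 40.2
```

Request:
{"api": "apply_moves", "payload": {
  "deltas": [
    [0, 0.15, 0, 0, 0, 0, 0],
    [0, 0.1, 0, 0, 0, 0, 0],
    [0, 0, 0, 0, 0, 0, 0]
  ]
}}

```text
time: 69.95
tool_pos: [558.0, 294.9, 59.3]
tcp_rot: [-179.9, -0.0, 89.2]
ft_force: [0.4, 8.7, -26.4]
finger_gap: 9.8
grip_force: 40.2
```

Request:
{"api": "apply_moves", "payload": {
  "deltas": [
    [0, 0.1, 0, 0, 0, 0, 0],
    [0, 0.1, 0, 0, 0, 0, 0],
    [0, 0, 0, 0, 0, 0, 0]
  ]
}}

```text
time: 70.32
tool_pos: [560.4, 294.9, 59.2]
tcp_rot: [-179.4, 0.1, 89.2]
ft_force: [-19.4, 5.7, -11.2]
finger_gap: 9.3
grip_force: 41.8
```

Request:
{"api": "apply_moves", "payload": {
  "deltas": [
    [0, 0.1, 0, 0, 0, 0, 0],
    [0, 0, 0, 0, 0, 0, 0]
  ]
}}

```text
time: 70.58
tool_pos: [560.5, 294.9, 59.1]
tcp_rot: [-179.1, 0.1, 89.2]
ft_force: [-33.0, 4.5, -0.3]
finger_gap: 9.3
grip_force: 43.3
```

Hard stop reached at x = 560.5. I relieve the push, release and rise.

Request:
{"api": "apply_moves", "payload": {
  "deltas": [
    [0, -0.08, 0, 0, 0, 0, 0],
    [0, 0, 0, 0, 0, 0, 0.25],
    [0, 0, 0, 0, 0, 0, 0.25],
    [0, 0, 0, 0, 0, 0, 0.25],
    [0, 0, -0.5, 0, 0, 0, 0.25],
    [0, 0, -0.9, 0, 0, 0, 0.25],
    [0, 0, -0.9, 0, 0, 0, 0.25],
    [0, 0, -0.9, 0, 0, 0, 0.25]
  ]
}}

```text
time: 71.58
tool_pos: [568.3, 294.5, 162.7]
tcp_rot: [179.6, -0.1, 89.1]
ft_force: [-0.4, -0.6, 0.3]
finger_gap: 21.3
grip_force: 0.0
```

Request:
{"api": "apply_moves", "payload": {
  "deltas": [
    [0, -1, -1, 0, 0, 0, 0.25],
    [0, -1, -1, 0, 0, 0, 0.25],
    [0, -1, 0, 0, 0, 0, 0.25],
    [0, -1, 0, 0, 0, 0, 0.25],
    [0, 0, 0, 0, 0, 0, 0.25]
  ]
}}

```text
time: 72.2
tool_pos: [446.3, 296.7, 221.5]
tcp_rot: [179.6, -0.2, 89.2]
ft_force: [1.0, 0.5, 0.6]
finger_gap: 21.5
grip_force: 0.0
```

Run:
```python
from h import *
g=snapshot('top')
gg=cv2.cvtColor(g,cv2.COLOR_RGB2GRAY); print(gg[194:218,[236,246,258]].T)
print(px('top',[560.5,295,63]))
im=np.hstack([g[130:260,190:330],g[130:260,330:460]]); s=snapshot('scene')[150:280,220:360]
im=np.hstack([im[:,:,:],s])
cv2.imwrite('pics/fin.png',cv2.resize(np.clip(im[:,:,::-1]*1.6,0,255).astype(np.uint8),(800,254),interpolation=cv2.INTER_CUBIC))
```

```text
[[ 78  80  80  80  61  62  77  78  82  48  32  38  61  62  63  62  77  80
   67  60  60  63 108 108]
 [ 79  77  80  80  51  49  50  50  52  34  30  45  61  62  62  75  79  80
   65  60  59  61  64  63]
 [ 51  49  49  50  38  49  51  51  52  35  33  52  61  65  63  79  82  79
   60  61  56  68  63  62]]
[246.9 213.5]
```

View pics/fin.png

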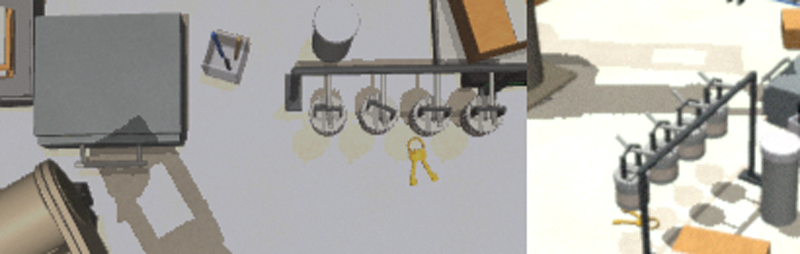

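The final view shows the drawer shut. Its measured travel, 403.1 to 560.5 mm, is 157.4 mm, the full stroke. All four tins hang on separate hooks and the arm is clear.

```bash
python3 -c "
from bench import hand_in
print(hand_in())"
```

```text
the job is handed in; nothing more can be done
None
```

I handed the job in at about 72 s: all four tins each hang on their own hook, the magnifier and marker are in the drawer, and it is pushed to its stop (157 mm of travel); no score came back.

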